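# Unpin the pole hanger from an infusion pump with a spring-bar fork

### The arm

A 6-joint arm with a two-finger parallel gripper is mounted at the origin on the work surface; the furniture and walls round the work are solid. World frame = base frame: x ahead of the robot, y to its left, z up, the work surface at z = 0. Lengths are in m, angles in rad, forces in N, time in s.
With the tool pointing down it reaches from about 0.375 to 0.975 m from the base axis. Payload 3.8 kg.
Tool frame: the origin (TCP) lies midway between the tips of the shut fingers; the grasp point (between the pads) lies 19 mm behind it; z points along the fingers, y is the line along which they close (so a half turn about z gives the same grasp; the last joint's range is limited). The gripper opens to 85 mm and grips with 20 to 120 N. Pads are 22 mm wide; open, the fingers measure 114 mm over their backs; the gripper's body (76 mm by 85 mm) begins 54 mm behind the grasp point. The pads swing forward as they close: fully open they stand 13 mm farther back than shut.
Start: joints at [-1.341, 0.264, 1.604, -0, 1.274, -0.037], TCP at [0.178, -0.651, 0.231] pointing down, gripper open.
Joint ranges: [-2.63, 2.63], [-0.94, 2.18], [0.31, 2.57], [-1.31, 4.45], [0, 2.66], [-2.55, 2.55]. Speed limits (rad/s): [2.57, 2.57, 3.14, 3.14, 3.14, 3.14].

### API

Orientations are given as a rotation vector (axis times angle).
In Python, from workcell import bot gives the robot as it stands.
- The arm moves only by the tool step_arm, never from a script. Its argument "motion" is a list of rows, each a list of 5 numbers: the finger opening in cm, from 0 to 8.54, then the shift along the tool's x, y, z in cm, then the turn about the tool's z in degrees. In form: [[claw, dx, dy, dz, twist], ...]. A call has 1 to 20 rows; each row is the pose to reach, as a shift and turn from the pose commanded when the call began, along the tool's axes at that moment; what a row does not reach only later rows make up. A row lasts 1/10 s, in which the tool goes at most 50 mm and 8.59 degrees, less where a joint would pass 70% of its speed; a pose out of reach is approached as far as the arm can. A call with a gripper value outside its range is refused whole. The fingers move at their own pace and stop on an object; "force" is the grip in N (left out, the last holds). Time passes only in rows, so rows that repeat a pose let the fingers close. It gives the time, the measured TCP pose, the force, the opening and the grip force at its end, in the units of the state.
- bot.read_state(): the state, without advancing time (a new reading comes with each control period).
- bot.read_camera(name): name is "scene" or "top" or "wrist"; returns (picture, depth): 400x640x3 uint8, red, green, blue; 400x640 float32, m along the optical axis (not along the pixel's ray), 0 where there is no reading.
- bot.calibration(name): a dict with "mtx" (3x3 intrinsics, pixels), "origin" and "orientation" of the camera in the world; the wrist camera has in their place "T_tool_cam" (4x4, takes a point from camera to tool coordinates, whose origin is the TCP and whose axes are the flange's). Camera axes: x right, y up, looking along -z (the intrinsics and any distortion apply to the point x, -y, -z); pixel columns grow to the right and rows downward; lengths in m; the calibration is good to about 2 mm. A picture is of the moment at which its call begins: read the wrist's pose just before it. calibration takes no time and is no camera call.
- bot.finish_job(): hands the job in; it is judged then, once.
The state is a dict: "time": time; "q": joint angles; "joint_vel": joint speeds; "joint_torque": joint torques, N m; "tool_pos": TCP position; "tcp_rot": TCP orientation; "wrist_force": force on the tool from outside, world axes, zero at the start; "torque": the same for the moment, N m; "width": opening from 0.0 (shut) to 1.0 (fully open); "grip_force": force on a finger pad.
Only numpy, scipy, OpenCV 4.12 (cv2) and the standard library are available. Lean on these libraries where they do the work, as an engineer would, in place of code of your own. Each camera call takes 0.05 s, during which the arm holds its last target. There are 200 camera calls.

### The job

The orange pole hanger on the infusion pump in the dock has to come off for disinfection. Take the fork tool from its white block, straddle the hanger's bare spring pin with it, press the pin's collar sideways into the hanger just until you feel the end of its travel, and swing that end of the hanger out past its lug with the fork. Then stand the fork back in its block, fully down, and lay the hanger flat in the steel tray, hook up; never press on the hanger or its pin with the fork with more than 16 N, and leave the ampoule and the vial where they stand.

Things in the scene. Friction and masses are not known exactly. Their poses are not given: they have to be found in the camera images.
- dock: Grey dock, 214 x 112 mm, fixed, with a white infusion pump on its back in it (body x 20 to 120 mm, 76 mm wide, top z 44; syringe cover and clamp z 57). Origin on the desk under the nominal middle of the pivot axis; +x runs from there under the pump, -x outward along the hanger, z up. Foot plate's top z 10 mm. The pump (with its lugs) sits up to 5 mm off along y, which is not measured.
- dock_axis (a point): Nominal middle of the pivot axis (parallel to the dock's y), 26 mm over the desk. Two white lugs of the pump hold the hanger: 11 mm thick, inner faces 27 mm either side of the pump's middle, z 16 to 36 mm, x from -8 mm (+y lug) or -10 mm (-y lug) to the pump; through holes on the axis, 7.5 mm square in the +y lug, 13 (x -4.5 to 8.5) x 7.5 (z) mm in the -y lug.
- dock_pad (a point): Middle of the top of the dock's black rest pad, 18 mm over the desk, on which the hanger's plate lies and slides: dock x -66 to -25, y -32 to 32 mm. Between the pad and the pump it is open down to the foot plate.
- hanger: Orange pole hanger, loose, 70 to 130 g. Origin: underside, below the middle of its pivot axis (axis at z 8 mm); axes as the dock's at the start. Plate x -60 to -14, y -24 to 24 mm, 5 mm thick; on the axis a barrel, 12 mm diameter, y -22.5 to 2.5, joined to the plate at y -17 to 2 mm only: the +y corner is notched for the fork. It has 4.5 mm end float either way between the lugs.
- hanger_pin (a point): Middle of the bare part of the sprung steel pin (5 mm round, on the axis, hanger y = 18.5 mm) between its 16 mm collar (y 11 to 14.5) and the +y lug (8 to 17 mm from the collar); the fork goes here from above. The blunt tip, y 36.5 mm, is in the lug. The collar is pressed towards -y: 3.4 N at rest, plus 0.4 N per mm. This point does not move with the pin.
- hanger_end (a point): Point of the hanger on the axis at y = 27 mm, not moving with the pin. Pressed, the hanger first slides 0 to 9 mm until its barrel meets the -y lug; then the tip leaves the +y lug after 5 mm of pin travel, and at 6.5 mm there is a stop (about 6 N per mm). The tip is past the lug, and the pin may be let out, once this end is 12 mm or more outward (dock -x).
- hanger_stub (a point): Middle of the fixed steel stub (5 mm round) at the barrel's -y end, hanger y -34.5 to -22.5 mm, which sits loosely in the -y lug's hole. When the sprung end is out, slide the hanger about 17 mm along its own +y, with some 8 mm outward towards the end so that the collar passes the +y lug, to draw the stub before lifting.
- hanger_hook (a point): Grip point on the hanger's upright hook: hanger x -42, y 0, z 27 mm. Post 10 (x) x 14 (y) mm, z 5 to 36 mm, with a lip at z 30 to 36 mm reaching to x = -25 mm, also 14 mm wide. Grip it across y. Axes as the hanger's.
- tool: Fork tool, loose, 70 g, 86 mm long, upright in its block. Origin midway between the tips of its two tines, z up. Tines: 4 mm rods side by side along x, 7 mm slot 17 mm deep, flaring to 10 mm at the tips, 18 mm over all. Round flange, 28 mm, z 26 to 30, rests on the block. Blue square handle 16 x 16 mm, z 30 to 86 mm, faces square to x and y.
- stand: White tool block, fixed, 54 x 54 x 32 mm high on an 80 mm square foot 9 mm thick; origin on the desk under its middle. A slot 23 (x) x 10 (y) mm goes straight down through it. With the tool fully down its tine tips are 6 mm above the desk.
- tray: Open stainless tray, fixed, 126 (x) x 170 (y) mm, 26 mm high, walls 3 mm, on low feet: its inner floor is 11 mm above the desk; origin on the desk under its middle.
- ampoule: Clear plastic saline ampoule, loose, 18 mm wide, 61 mm high, standing; origin at the middle of its base. Leave it alone.
- vial: Small glass vial with a grey cap and purple band, loose, 18 mm wide, 36 mm high, standing; origin at the middle of its base. Leave it alone.
Things that resemble listed ones, but are neither listed nor needed, are in the scene too. Leave any brown look-alike of the tray alone.

How it is judged:
By the outcome, as a careful person would: the job done as asked, in the order asked, and still so for the second after the job is handed in, with the robot touching nothing.
It also fails if it takes over 67 s, if anything falls off the work surface, if the arm or the gripper's body presses on something with over 40 N, if the wrist force passes 120 N, or if a joint passes its speed limit or range.

## Working session

There is one attempt and no reset: what is moved stays moved. The work goes in short steps, Python scripts to look and compute and a tool call to move; the robot and the scene stay as the last step left them, time stands still between calls to the robot, and variables do not carry over. Pictures are saved under pics/ and viewed, at most 10 in all, crops included, and the job is handed in when it is done.

Besides the shell and the picture viewer there is one more tool, called after ">>>" as name(argument=value, ...), one argument or row to a line, values as JSON. step_arm: Moves the arm, as the interface text tells. Its arguments: {"type":"object","properties":{"motion":{"type":"array","items":{"type":"array","items":{"type":"number"}}},"force":{"type":"number"}},"required":["motion"]}

```bash
ls; mkdir -p pics; cat > h.py <<'E'
import numpy as np, cv2
from scipy.spatial.transform import Rotation as R
from workcell import bot
def cam(n):
    s=bot.read_state(); p,d=bot.read_camera(n); c=bot.calibration(n)
    K=np.array(c["mtx"])
    if n=="wrist":
        T=np.eye(4);T[:3,:3]=R.from_rotvec(s["tcp_rot"]).as_matrix();T[:3,3]=s["tool_pos"]
        T=T@np.array(c["T_tool_cam"])
    else:
        T=np.eye(4);o=np.array(c["orientation"]);T[:3,:3]=o if o.shape==(3,3) else R.from_rotvec(o).as_matrix();T[:3,3]=c["origin"]
    return p,d,K,T
def rays(K,T,uv):
    uv=np.atleast_2d(uv).astype(float)
    r=np.c_[(uv[:,0]-K[0,2])/K[0,0],-(uv[:,1]-K[1,2])/K[1,1],-np.ones(len(uv))]
    return r@T[:3,:3].T
def onplane(K,T,uv,z):
    r=rays(K,T,uv);return T[:3,3]+r*((z-T[2,3])/r[:,2])[:,None]
def cloud(d,K,T):
    v,u=np.mgrid[:d.shape[0],:d.shape[1]]
    r=rays(K,T,np.c_[u.ravel(),v.ravel()]);return (T[:3,3]+r*d.ravel()[:,None]).reshape(d.shape+(3,))
def proj(K,T,P):
    q=(np.atleast_2d(P)-T[:3,3])@T[:3,:3];return np.c_[K[0,2]+K[0,0]*q[:,0]/-q[:,2],K[1,2]-K[1,1]*q[:,1]/-q[:,2]]
def save(n,p,box=None,s=1):
    if box: p=p[box[1]:box[3],box[0]:box[2]]
    cv2.imwrite(n,cv2.resize(p[:,:,::-1],None,fx=s,fy=s))
E
python3 - <<'E'
from h import *
s=bot.read_state();print(s)
for n in("top","scene","wrist"):
    p,d,K,T=cam(n);save(f"pics/{n}0.png",p);np.savez(f"{n}0.npz",p=p,d=d,K=K,T=T)
    print(n,K,T.round(3).tolist(),bot.calibration(n).keys())
E
```

```text
pics
{'time': 0.0, 'q': array([-1.34091760e+00,  2.64754855e-01,  1.60537589e+00,  2.40989886e-06,
        1.27369554e+00, -3.69001823e-02]), 'joint_vel': array([ 1.44011293e-05,  1.06085832e-03,  2.77494515e-04,  4.93391385e-06,
        1.53888733e-04, -9.21362367e-04]), 'joint_torque': array([ 3.91789390e-04, -5.15114093e+01, -3.67311323e+01, -1.03819687e-04,
        1.28514413e-02,  1.36162335e-07]), 'tool_pos': array([ 0.17777967, -0.65041061,  0.22995986]), 'tcp_rot': array([-3.11148171e+00, -4.17516932e-01,  3.34176542e-04]), 'wrist_force': array([0.32726414, 0.14220791, 0.14282291]), 'torque': array([ 0.01135456, -0.0124941 ,  0.02536046]), 'grip_force': 0.0, 'width': 0.9998921318009533}
top [[474.26167535   0.         322.48610921]
 [  0.         474.26167535 192.15075786]
 [  0.           0.           1.        ]] [[-0.027, 0.989, -0.145, 0.114], [-1.0, -0.026, 0.005, 0.025], [0.001, 0.145, 0.989, 1.487], [0.0, 0.0, 0.0, 1.0]] dict_keys(['mtx', 'origin', 'orientation'])
scene [[496.95577693   0.         326.42035967]
 [  0.         496.95577693 200.69574791]
 [  0.           0.           1.        ]] [[0.666, 0.376, -0.645, -0.543], [-0.746, 0.358, -0.562, -0.729], [0.02, 0.855, 0.519, 0.778], [0.0, 0.0, 0.0, 1.0]] dict_keys(['mtx', 'origin', 'orientation'])
wrist [[335.1820287    0.         320.43125139]
 [  0.         335.1820287  199.2821475 ]
 [  0.           0.           1.        ]] [[0.264, 0.932, 0.25, 0.241], [-0.965, 0.255, 0.067, -0.633], [-0.001, -0.259, 0.966, 0.373], [0.0, 0.0, 0.0, 1.0]] dict_keys(['mtx', 'T_tool_cam'])
```

View pics/top0.png

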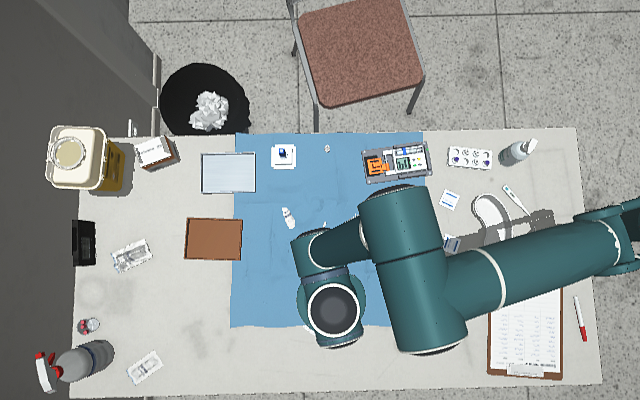

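View pics/scene0.png

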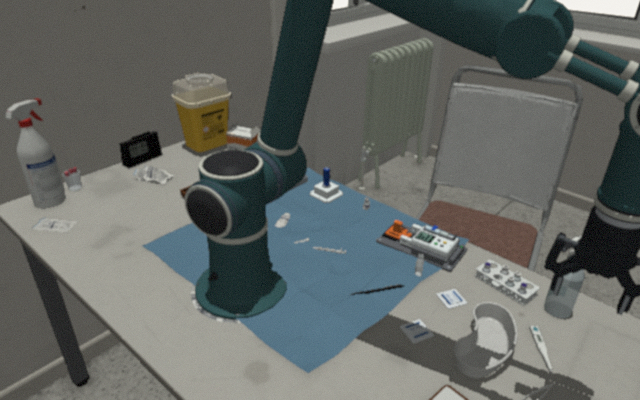

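The top view shows four things:
- the tray (228,172), with its brown look-alike at (213,238)
- the stand with the blue tool at (284,156)
- the dock at (398,162), with the orange hanger at (376,165)
- small items at (327,148) and (289,217)

The dock's +x points right in the image, which is world -y.

```bash
python3 - <<'E'
from h import *
z=np.load("top0.npz");p,d,K,T=[z[k] for k in"pdKT"]
a=cv2.resize(p[125:195,262:442,::-1],None,fx=4.4,fy=4.4,interpolation=cv2.INTER_CUBIC)
s=np.load("scene0.npz");b=cv2.resize(s["p"][150:285,290:470,::-1],None,fx=2.1,fy=2.1,interpolation=cv2.INTER_CUBIC)
o=np.zeros((600,800,3),np.uint8);o[:a.shape[0],:a.shape[1]]=a[:,:800];o[312:312+b.shape[0],:b.shape[1]]=b[:288]
cv2.imwrite("pics/c1.png",o)
C=cloud(d,K,T);hsv=cv2.cvtColor(p,cv2.COLOR_RGB2HSV)
def rep(n,m,zz):
    v,u=np.nonzero(m);print(n,len(u),u.min(),u.max(),v.min(),v.max(),C[m].mean(0).round(3),"zmax",np.percentile(C[m][:,2],[10,50,90]).round(3))
    P=onplane(K,T,np.c_[u,v],zz)[:,:2].astype(np.float32);r=cv2.minAreaRect(P);print("  rect",np.round(r[0],4),np.round(r[1],4),round(r[2],2))
def biggest(m,box):
    M=np.zeros(m.shape,np.uint8);M[box[1]:box[3],box[0]:box[2]]=m[box[1]:box[3],box[0]:box[2]]
    n,l,st,_=cv2.connectedComponentsWithStats(M);return l==1+st[1:,4].argmax()
H,S,V=[hsv[...,i] for i in range(3)]
cl=(H>95)&(H<115)&(S>90)
print("cloth",hsv[200,300],"stand",hsv[165,276],"dock",hsv[180,400],"tray",hsv[172,228],"blue",hsv[154,283])
rep("orange",biggest((H<15)&(S>150)&(V>100),(355,135,435,195)),.023)
rep("dock",biggest(~cl,(352,138,437,190)),.01)
rep("stand",biggest((S<60)&(V>130),(262,136,305,178)),.02)
rep("handle",biggest((S>120)&(V<110),(270,140,298,168)),.09)
rep("tray",biggest(~cl,(190,145,234,200)),.026)
print(C[172,228],C[165,276],C[180,400])
E
```

```text
cloth [102 104 204] stand [ 98   8 241] dock [102 101 210] tray [ 99  22 231] blue [111 122  73]
orange 101 367 389 158 170 [ 0.407 -0.156  0.042] zmax [0.016 0.024 0.051]
  rect [ 0.4135 -0.1592] [0.0688 0.0385] 88.49
dock 2984 361 436 138 189 [ 0.402 -0.227  0.078] zmax [-0.001  0.023  0.05 ]
  rect [ 0.4166 -0.2278] [0.2408 0.1652] 88.48
stand 554 271 295 144 169 [0.446 0.139 0.017] zmax [0.004 0.011 0.033]
  rect [0.4463 0.1395] [0.0761 0.0812] 88.95
handle 6 280 283 154 155 [0.441 0.14  0.07 ] zmax [0.062 0.069 0.079]
  rect [0.4366 0.1384] [0.009  0.0031] 88.49
tray 2420 190 233 145 199 [0.405 0.367 0.01 ] zmax [-0.004  0.006  0.015]
  rect [0.4018 0.3641] [0.1758 0.1357] 0.04
[0.4033522  0.31552644 0.00734862] [0.42158975 0.16288786 0.00915633] [ 0.36394867 -0.22947678  0.00291626]
```

View pics/c1.png

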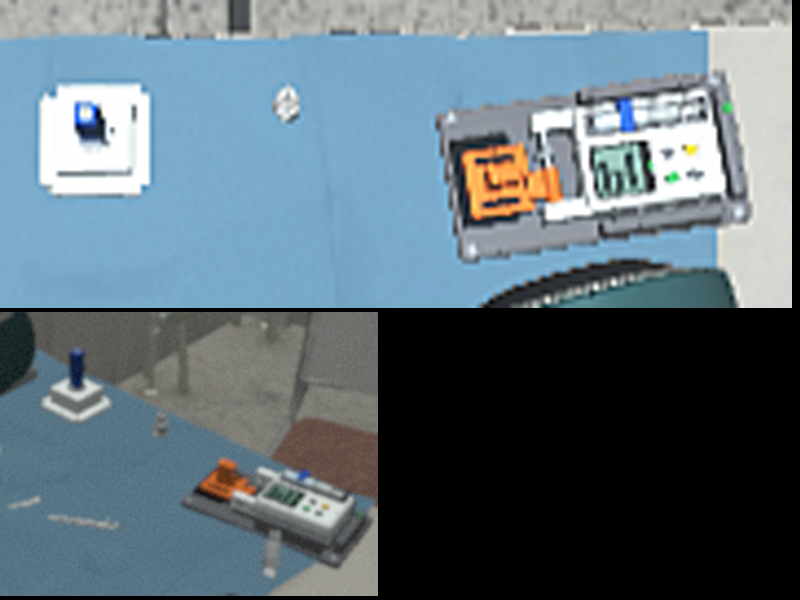

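The fork tool is the blue handle on the white block at top pixel (283,155). The only other blue item there is a syringe on the pump (~401,150), so the block one is right. The sprung pin is at (384,157), on the far side. I'll look at the dock from close up first, since it is on the way.

>>> step_arm(
  motion=[
    [8.5,34.5,-38.3,3,-82.7],
    [8.5,34.5,-38.3,3,-82.7],
    [8.5,34.5,-38.3,3,-82.7],
    [8.5,34.5,-38.3,3,-82.7],
    [8.5,34.5,-38.3,3,-82.7],
    [8.5,34.5,-38.3,3,-82.7],
    [8.5,34.5,-38.3,3,-82.7],
    [8.5,34.5,-38.3,3,-82.7],
    [8.5,34.5,-38.3,3,-82.7],
    [8.5,34.5,-38.3,3,-82.7],
    [8.5,34.5,-38.3,3,-82.7],
    [8.5,34.5,-38.3,3,-82.7],
    [8.5,34.5,-38.3,3,-82.7],
  ],
  force=60,
)

```text
time: 1.45
tool_pos: [0.4097, -0.1906, 0.2012]
tcp_rot: [-2.06, -2.372, 0.001]
wrist_force: [-0.2, -1.3, 0.6]
width: 0.994
grip_force: 0.0
```

```bash
python3 - <<'E'
from h import *
p,d,K,T=cam("wrist");s=bot.read_state();print(s["time"],s["tool_pos"],s["tcp_rot"])
np.savez("w1.npz",p=p,d=d,K=K,T=T);save("pics/w1.png",p,None,1.25)
E
```

```text
1.5 [ 0.40952048 -0.19120168  0.20123514] [ 2.06136987e+00  2.37066003e+00 -8.88923034e-04]
```

View pics/w1.png

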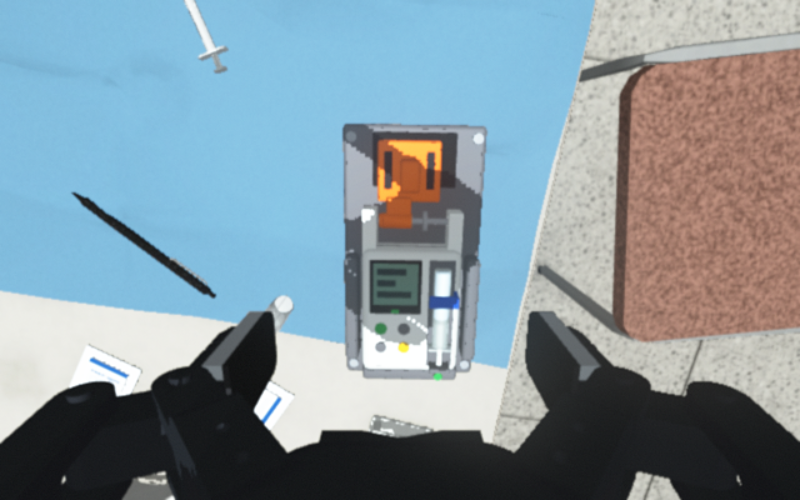

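The wrist view shows the dock at x 344–486, y 125–372. The hanger is at about (410,175), the collar at about (426,221) with the pin to its right, and the lugs at (370,225) and (455,225). The ampoule stands at (283,305).

```bash
python3 - <<'E'
from h import *
z=np.load("w1.npz");p,d,K,T=[z[k] for k in"pdKT"]
f=lambda uv,h:onplane(K,T,np.array(uv)/1.25,h).round(4)
print("dock corners",f([(344,125),(486,125),(479,372),(348,372)],.01).tolist())
print("collar",f([(426,221)],.026))
print("lug tips y inner: ",f([(378,212),(447,212),(362,207),(463,210)],.036).tolist())
C=cloud(d,K,T)
print("depth at collar etc",C[177,341],C[175,362], C[300,226])
print("tx",T[:3,1],T[:3,0])
E
```

```text
dock corners [[0.3566, -0.123, 0.01], [0.4641, -0.1078, 0.01], [0.4988, -0.3172, 0.01], [0.3826, -0.3338, 0.01]]
collar [[ 0.4289 -0.185   0.026 ]]
lug tips y inner:  [[0.3916, -0.1814, 0.036], [0.4424, -0.1742, 0.036], [0.3794, -0.1794, 0.036], [0.4539, -0.1711, 0.036]]
depth at collar etc [ 0.42847958 -0.18375853  0.03348288] [ 0.44728395 -0.17856537  0.03652781] [ 3.22369243e-01 -3.51649732e-01  3.70475443e-06]
tx [-0.1358084   0.95625746 -0.25909024] [ 0.99010765  0.14030515 -0.00114668]
```

>>> step_arm(
  motion=[
    [8.5,-1.5,1.2,9.5,0.3],
    [8.5,-1.5,1.2,9.5,0.3],
    [8.5,-1.5,1.2,9.5,0.3],
    [8.5,-1.5,1.2,9.5,0.3],
  ],
)

```text
time: 1.9
tool_pos: [0.4224, -0.2045, 0.1058]
tcp_rot: [-2.068, -2.361, 0.001]
wrist_force: [0.3, -0.1, 1.0]
width: 0.998
grip_force: 0.0
```

```bash
python3 - <<'E'
from h import *
p,d,K,T=cam("wrist");s=bot.read_state();print(s["time"],s["tool_pos"],s["tcp_rot"])
np.savez("w2.npz",p=p,d=d,K=K,T=T);save("pics/w2.png",p,(220,80,420,230),4)
E
```

```text
1.95 [ 0.423906   -0.20503863  0.10749095] [2.06921497e+00 2.36295822e+00 1.18981228e-04]
```

View pics/w2.png

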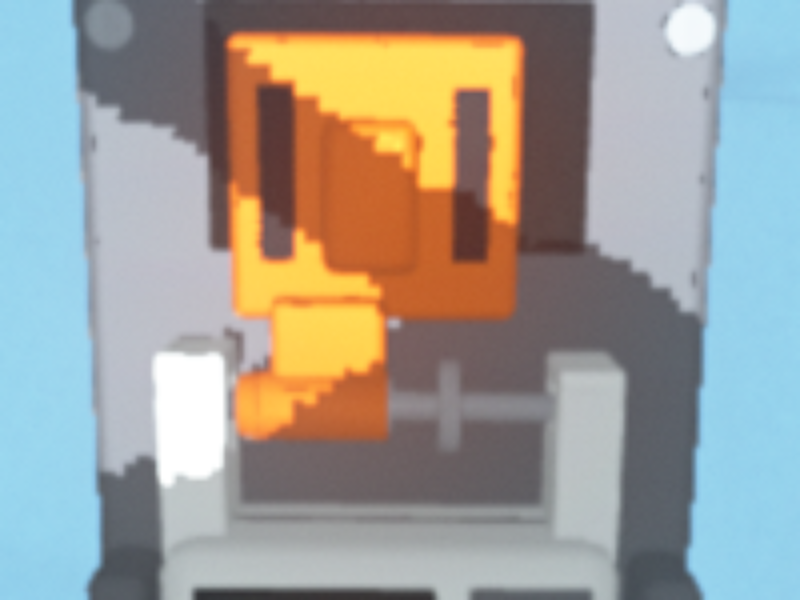

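The close crop shows the following, in crop pixels:
- the barrel's +y end at x 388, with the axis at y ~407
- the collar at x 440–461
- the bare pin at x 461–550, up to the +y lug
- the lugs at x 155–228 and 550–625
- the plate at x 228–522, y 36–318

```bash
python3 - <<'E'
from h import *
z=np.load("w2.npz");p,d,K,T=[z[k] for k in"pdKT"]
f=lambda uv,h:onplane(K,T,np.array(uv,float)/4+[220,80],h)
a=R.from_euler("z",8.2,degrees=True).as_matrix()
ey=a[:,0];ex=-a[:,1]
# yaw from plate edges and pad edges
P=f([(228,36),(522,38),(515,318),(236,316)],.023);e=P[1]-P[0];g=P[1]-P[2]
print("plate yaw",np.degrees(np.arctan2(e[1],e[0])), np.degrees(np.arctan2(-g[0],g[1])),np.linalg.norm(e),np.linalg.norm(g))
L=f([(155,355),(625,360)],.036);e=L[1]-L[0];print("lug outer dist",np.linalg.norm(e),np.degrees(np.arctan2(e[1],e[0])))
D=f([(82,90),(716,110)],.010);e=D[1]-D[0];print("dock w",np.linalg.norm(e),np.degrees(np.arctan2(e[1],e[0])))
B=[("collarL",(440,405),.026),("collarR",(461,405),.026),("barrelR",(388,410),.026),("barrelaxis",(300,407),.026),("pinaxis",(510,407),.026),
("lug+in",(552,400),.030),("lug+tip",(590,362),.036),("lug-tip",(190,352),.036),("lug-in",(228,360),.036),("lug+out",(625,365),.036),("lug-out",(155,360),.036),("plateL",(232,180),.023),("plateR",(520,180),.023),("platefar",(375,36),.023),("hooktop",(368,195),.054)]
O=f([(510,407)],.026)[0]
for n,uv,h in B:
    w=f([uv],h)[0];print(n,w.round(4),"x %.1f y %.1f"%tuple(1e3*np.array([(w-O)@ex,(w-O)@ey])))
E
```

```text
plate yaw 7.1788076510359495 7.376817811520865 0.04712623364363993 0.04501077318870806
lug outer dist 0.07540629788293308 6.978228131751203
dock w 0.10876380313765109 5.8185035601633555
collarL [ 0.4265 -0.185   0.026 ] x -0.5 y -11.9
collarR [ 0.43   -0.1845  0.026 ] x -0.4 y -8.3
barrelR [ 0.4179 -0.187   0.026 ] x 0.3 y -20.7
barrelaxis [ 0.403  -0.1885  0.026 ] x -0.4 y -35.6
pinaxis [ 0.4383 -0.1838  0.026 ] x 0.0 y 0.0
lug+in [ 0.4446 -0.1809  0.03  ] x -2.0 y 6.7
lug+tip [ 0.4489 -0.1728  0.036 ] x -9.4 y 12.0
lug-tip [ 0.385  -0.1797  0.036 ] x -11.7 y -52.1
lug-in [ 0.3912 -0.1801  0.036 ] x -10.3 y -46.1
lug+out [ 0.4545 -0.1725  0.036 ] x -8.8 y 17.6
lug-out [ 0.3796 -0.1817  0.036 ] x -10.4 y -57.8
plateL [ 0.3875 -0.1527  0.023 ] x -38.0 y -45.9
plateR [ 0.4345 -0.1465  0.023 ] x -37.5 y 1.5
platefar [ 0.408  -0.1272  0.023 ] x -60.3 y -22.0
hooktop [ 0.4106 -0.1504  0.054 ] x -36.9 y -22.7
```

>>> step_arm(
  motion=[
    [8.5,0,0,-4,0],
    [8.5,30,6,-8.3,7.6],
    [8.5,30,6,-8.3,7.6],
    [8.5,30,6,-8.3,7.6],
    [8.5,30,6,-8.3,7.6],
    [8.5,30,6,-8.3,7.6],
    [8.5,30,6,-8.3,7.6],
    [8.5,30,6,-8.3,7.6],
    [8.5,30,6,-8.3,7.6],
  ],
)

```text
time: 2.85
tool_pos: [0.4447, 0.103, 0.1926]
tcp_rot: [2.213, 2.225, 0.007]
wrist_force: [0.0, -0.4, 0.5]
width: 0.997
grip_force: 0.0
```

```bash
python3 - <<'E'
from h import *
p,d,K,T=cam("wrist");s=bot.read_state();print(s["time"],s["tool_pos"],s["tcp_rot"])
np.savez("w3.npz",p=p,d=d,K=K,T=T);save("pics/w3.png",p,(160,0,480,240),2.5)
q=proj(K,T,[[.446,.1395,.02],[.446,.1395,.092]]);print(q)
E
```

```text
2.9 [0.44413275 0.10162035 0.19164855] [2.21540202 2.22333733 0.00436281]
[[320.71840974 142.14094197]
 [321.31794844 151.41543501]]
```

View pics/w3.png

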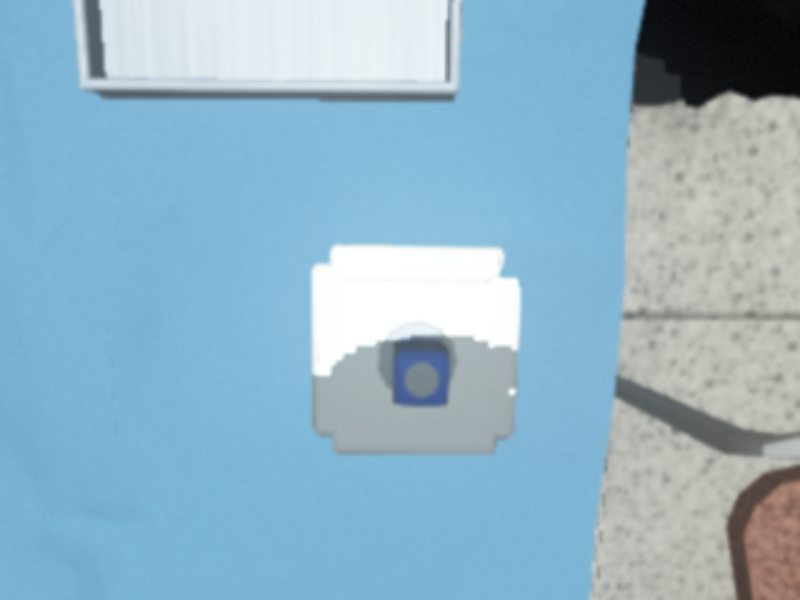

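The handle top is at about (421,378) in the crop, on the block that spans x 313–519, y 246–452. The near edge of the tray runs from (82,92) to (458,92). The tine direction is hidden.

```bash
python3 - <<'E'
from h import *
z=np.load("w3.npz");p,d,K,T=[z[k] for k in"pdKT"]
f=lambda uv,h:onplane(K,T,np.array(uv,float)/2.5+[160,0],h)
hsv=cv2.cvtColor(p,cv2.COLOR_RGB2HSV)
m=((hsv[...,0]>110)&(hsv[...,1]>130)).astype(np.uint8);m[:130]=0;m[165:]=0;m[:,:300]=0;m[:,350:]=0
m=cv2.morphologyEx(m,cv2.MORPH_CLOSE,np.ones((9,9)))
c=max(cv2.findContours(m,0,1)[0],key=cv2.contourArea)
P=f([[393,352],[450,352],[447,405],[394,405]],.092);print("top corners",P.round(4).tolist(),P.mean(0))
r=cv2.minAreaRect(onplane(K,T,(c.reshape(-1,2)),.092)[:,:2].astype(np.float32));print(r)
print("block foot corners",f([(331,246),(502,249),(494,452),(333,452)],.009).round(4).tolist())
print("block top",f([(313,266),(519,280),(513,436),(313,436)],.032).round(4).tolist())
print("flange",f([(418,355)],.034))
print("tray",f([(80,92),(458,92)],.026).round(4))
C=cloud(d,K,T);print("z handle",C[151,328],C[140,290])
E
```

```text
top corners [[0.443, 0.1471, 0.092], [0.4594, 0.1472, 0.092], [0.4588, 0.1318, 0.092], [0.4433, 0.1318, 0.092]] [0.45113315 0.13947253 0.092     ]
((0.4515646696090698, 0.1375756859779358), (0.01167277805507183, 0.008687126450240612), 1.030936360359192)
block foot corners [[0.4194, 0.1788, 0.009], [0.4833, 0.178, 0.009], [0.483, 0.1006, 0.009], [0.4189, 0.1003, 0.009]]
block top [[0.4148, 0.1713, 0.032], [0.4869, 0.167, 0.032], [0.487, 0.1114, 0.032], [0.4134, 0.1111, 0.032]]
flange [[0.45168154 0.14094497 0.034     ]]
tray [[0.3367 0.2276 0.026 ]
 [0.4645 0.2284 0.026 ]]
z handle [0.45079795 0.13999454 0.09345451] [0.41650125 0.14039426 0.00912429]
```

>>> step_arm(
  motion=[
    [8.5,3.8,0.7,5,0.2],
    [8.5,3.8,0.7,9,0.2],
    [8.5,3.8,0.7,13.9,0.2],
    [8.5,3.8,0.7,13.9,0.2],
    [8.5,3.8,0.7,13.9,0.2],
    [8.5,3.8,0.7,13.9,0.2],
  ],
  force=60,
)

```text
time: 3.5
tool_pos: [0.4526, 0.1389, 0.0531]
tcp_rot: [2.224, 2.215, 0.006]
wrist_force: [0.2, 0.4, 0.2]
width: 0.999
grip_force: 0.0
```

>>> step_arm(
  motion=[
    [1,0,0,0,0],
    [1,0,0,0,0],
    [1,0,0,0,0],
    [1,0,0,0,0],
    [1,0,0,0,0],
    [1,0,0,0,0],
    [1,0,0,0,0],
  ],
  force=60,
)

```text
time: 4.2
tool_pos: [0.4503, 0.1396, 0.0508]
tcp_rot: [2.223, 2.219, 0.001]
wrist_force: [-2.1, -0.4, 5.0]
width: 0.178
grip_force: 58.7
```

>>> step_arm(
  motion=[
    [1,0,0,-1,0],
    [1,0,0,-4,0],
    [1,0,0,-8,0],
    [1,-6,0,-12,0],
    [1,-6,0,-12,0],
    [1,-6,0,-12,0],
  ],
)

```text
time: 4.8
tool_pos: [0.4516, 0.0781, 0.1732]
tcp_rot: [2.224, 2.214, 0.006]
wrist_force: [-0.6, 0.4, -1.2]
width: 0.181
grip_force: 59.7
```

```bash
python3 - <<'E'
from h import *
p,d,K,T=cam("wrist");s=bot.read_state();print(s["time"],s["tool_pos"],s["tcp_rot"],s["width"])
np.savez("w4.npz",p=p,d=d,K=K,T=T)
t=np.array(s["tool_pos"])
p2,d2,K2,T2=cam("scene");np.savez("s4.npz",p=p2,d=d2,K=K2,T=T2)
u,v=proj(K2,T2,[t])[0];u,v=int(u),int(v);print(u,v)
a=cv2.resize(p[80:300,200:440],(480,440))
b=cv2.resize(p2[v-40:v+70,u-40:u+40],(320,440),interpolation=cv2.INTER_CUBIC)
save("pics/w4.png",np.hstack([a,b]))
E
```

```text
4.85 [0.45057705 0.07895774 0.17147133] [2.22512707 2.21580678 0.00342395] 0.18218865368062226
342 149
```

View pics/w4.png

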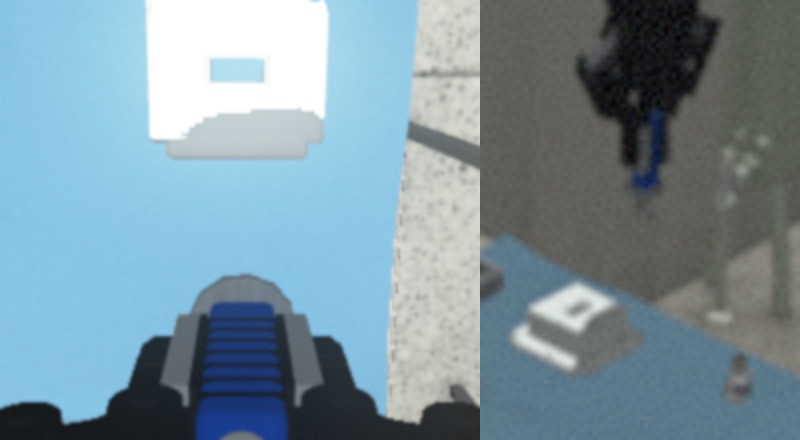

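The block's slot (left panel, 210–265 by 57–82) runs along world x, so the tines are side by side across the finger line. I'll set the tool back by reversing the lift, turn the open fingers 90° and regrip, so the pads carry the pressing moment.

>>> step_arm(
  motion=[
    [1,6,0,3,0],
    [1,6,0,4.5,0],
    [1,6,0,6,0],
    [1,6,0,8,0],
    [1,6,0,10,0],
    [1,6,0,12,0],
    [1,6,0,12,0],
  ],
)

```text
time: 5.6
tool_pos: [0.4484, 0.1403, 0.0482]
tcp_rot: [-2.221, -2.219, 0.005]
wrist_force: [-0.0, 0.4, -1.5]
width: 0.18
grip_force: 59.6
```

```bash
python3 - <<'E'
from h import *
z=np.load("w4.npz");p,d,K,T=[z[k] for k in"pdKT"]
f=lambda uv,h:onplane(K,T,np.array(uv,float)/2+[200,80],h)
P=f([(208,56),(266,56),(268,83),(209,83)],.032);print(P.round(4).tolist(),P.mean(0))
print(f([(149,139),(324,141)],.032).round(4))
s=bot.read_state();print(s["time"],s["tool_pos"],s["tcp_rot"],s["wrist_force"])
E
```

```text
[[0.4395, 0.145, 0.032], [0.4632, 0.1449, 0.032], [0.4641, 0.1342, 0.032], [0.4397, 0.1343, 0.032]] [0.45159294 0.13961772 0.032     ]
[[0.414  0.1114 0.032 ]
 [0.4879 0.1102 0.032 ]]
5.6 [0.44839419 0.14031441 0.04824451] [-2.22076816 -2.21858883  0.00477784] [-0.0325369   0.38743481 -1.49695828]
```

>>> step_arm(
  motion=[
    [8.5,0,0,0,0],
    [8.5,0,0,0,0],
    [8.5,0,0,0,0],
    [8.5,0.1,0.1,0,0],
    [8.5,0.1,0.1,0,-45],
    [8.5,0.1,0.1,0,-90],
    [8.5,0.1,0.1,0,-90],
    [8.5,0.1,0.1,0,-90],
    [8.5,0.1,0.1,0,-90],
    [8.5,0.1,0.1,0,-90],
    [8.5,0.1,0.1,0,-90],
    [8.5,0.1,0.1,0,-90],
    [8.5,0.1,0.1,0,-90],
    [8.5,0.1,0.1,0,-90],
    [8.5,0.1,0.1,0,-90],
    [8.5,0.1,0.1,0,-90],
    [8.5,0.1,0.1,0,-90],
    [8.5,0.1,0.1,0,-90],
  ],
)

```text
time: 7.4
tool_pos: [0.4511, 0.1404, 0.0503]
tcp_rot: [0.005, 3.141, 0.0]
wrist_force: [0.5, -0.5, 0.6]
width: 0.996
grip_force: 0.0
```

>>> step_arm(
  motion=[
    [1,0,0,0,0],
    [1,0,0,0,0],
    [1,0,0,0,0],
    [1,0,0,0,0],
    [1,0,0,0,0],
    [1,0,0,0,0],
    [1,0,0,0,0],
    [1,0,0,0,0],
  ],
  force=70,
)

```text
time: 8.2
tool_pos: [0.4512, 0.1405, 0.0504]
tcp_rot: [0.003, 3.141, 0.0]
wrist_force: [0.8, 0.3, 1.3]
width: 0.178
grip_force: 68.1
```

```bash
python3 - <<'E'
from h import *
for i in range(3):
    p,d,K,T=cam("wrist");s=bot.read_state();print(s["time"],s["tool_pos"],s["tcp_rot"],s["wrist_force"],s["width"])
E
```

```text
8.25 [0.45118183 0.14047723 0.05037422] [3.13840830e-03 3.14129048e+00 1.21863475e-04] [ 0.16581727 -0.05775142  1.53380953] 0.1807255003334629
8.3 [0.45119708 0.14048501 0.05039912] [3.14149225e-03 3.14123770e+00 1.46015717e-04] [1.14071855 0.24036047 1.03243722] 0.17860103200183516
8.35 [0.45116733 0.1404921  0.05038738] [3.18156616e-03 3.14130614e+00 1.93327779e-04] [-0.12786376 -0.34608603  0.87221744] 0.17617176499977577
```

>>> step_arm(
  motion=[
    [1,0,0,-2,0],
    [1,0,0,-6,0],
    [1,0,0,-10,0],
    [1,1.4,-32.4,-11,82.8],
    [1,1.4,-32.4,-11,82.8],
    [1,1.4,-32.4,-11,82.8],
    [1,1.4,-32.4,-11,82.8],
    [1,1.4,-32.4,-11,82.8],
    [1,1.4,-32.4,-11,82.8],
    [1,1.4,-32.4,-11,82.8],
    [1,1.4,-32.4,-11,82.8],
    [1,1.4,-32.4,-11,82.8],
    [1,1.4,-32.4,-11,82.8],
    [1,1.4,-32.4,-5.4,82.8],
    [1,1.4,-32.4,-5.4,82.8],
    [1,1.4,-32.4,-5.4,82.8],
    [1,1.4,-32.4,-5.4,82.8],
  ],
)

```text
time: 10.05
tool_pos: [0.4369, -0.1838, 0.1052]
tcp_rot: [2.079, 2.354, 0.0]
wrist_force: [-0.7, 0.0, -0.0]
width: 0.18
grip_force: 69.0
```

```bash
python3 - <<'E'
from h import *
cam("top")
p,d,K,T=cam("wrist");s=bot.read_state();print(s["time"],s["tool_pos"],s["tcp_rot"],s["wrist_force"],s["width"])
np.savez("w5.npz",p=p,d=d,K=K,T=T);save("pics/w5.png",p,(220,60,420,210),4)
print(proj(K,T,[[.4376,-.1839,.026]]))
E
```

```text
10.15 [ 0.43778238 -0.18415309  0.10609318] [2.07774672e+00 2.35241923e+00 1.30347254e-03] [ 0.23247531 -0.39594525  0.1282152 ] 0.17692056284744495
[[319.85268155 207.36551746]]
```

View pics/w5.png

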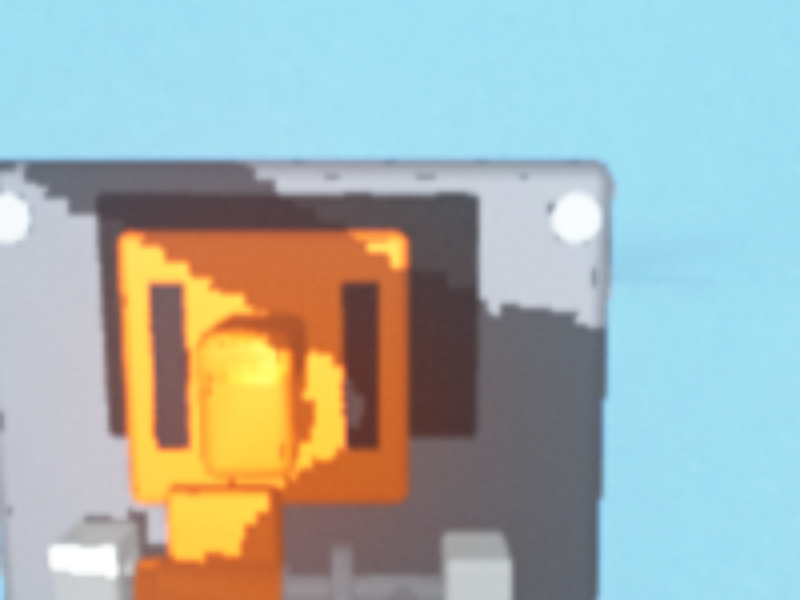

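The crop shows the collar at (343,578), the lug's inner face at (443,580), the plate's near edge at y ~502 and the fork's flange coming in at (405,597). I'll check the alignment numerically from these.

```bash
python3 - <<'E'
from h import *
z=np.load("w5.npz");p,d,K,T=[z[k] for k in"pdKT"]
f=lambda uv,h:onplane(K,T,np.array(uv,float)/4+[220,60],h)[0]
a=R.from_euler("z",7.3,degrees=True).as_matrix();ey=a[:,0];ex=-a[:,1]
O=np.array([.4376,-.1839,.026])
for n,uv,h in[("plate near edge x",(345,502),.023),("plate far",(270,230),.023),("plateL",(127,400),.023),("plateR",(409,400),.023),("collarL",(332,578),.026),("collarR",(354,578),.026),("pin line",(320,582),.026),("pin2",(372,580),.026),("lugin",(443,575),.036),("lugout",(512,575),.036),("lugtip",(475,533),.036),("barrelR",(283,580),.026)]:
    w=f([uv],h);print(n,"x %.1f y %.1f"%tuple(1e3*np.array([(w-O)@ex,(w-O)@ey])))
save("pics/w5b.png",p,(270,180,370,255),8)
E
```

```text
plate near edge x x -14.9 y -9.3
plate far x -60.5 y -20.9
plateL x -32.6 y -45.9
plateR x -32.5 y 1.7
collarL x -2.1 y -11.6
collarR x -2.1 y -7.8
pin line x -1.4 y -13.7
pin2 x -1.7 y -4.7
lugin x -5.4 y 7.2
lugout x -5.4 y 18.6
lugtip x -12.5 y 12.4
barrelR x -1.8 y -20.1
```

View pics/w5b.png

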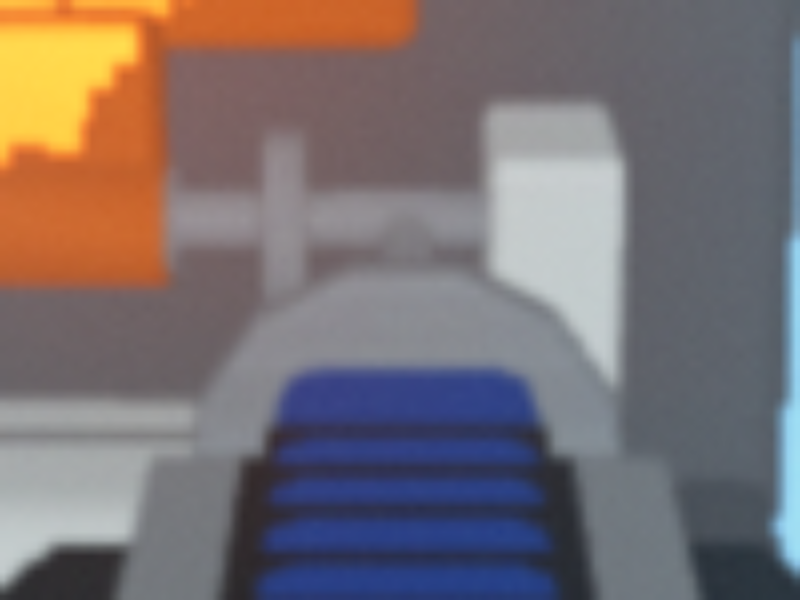

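The view shows the pin axis at y 218, the collar at x 262–305, the lug face at x 488, and the fork's outer tine tip at (407,215), between the collar and the lug.

```bash
python3 - <<'E'
from h import *
z=np.load("w5.npz");p,d,K,T=[z[k] for k in"pdKT"]
f=lambda uv,h:onplane(K,T,np.array(uv,float)/8+[270,180],h)[0]
a=R.from_euler("z",7.3,degrees=True).as_matrix();ey=a[:,0];ex=-a[:,1]
O=np.array([.4376,-.1839,.026]);t=np.array([.4378,-.1841,0])
g=lambda w,o:"x %.1f y %.1f"%tuple(1e3*np.array([(w-o)@ex,(w-o)@ey]))
print("tcp rel O",g(t,O))
print("tine tip rel tcp (expect x -9)",g(f([(407,212)],.0617),t))
print("flange edge rel tcp (expect -14)",g(f([(405,268)],.0917),t))
print("pin axis top/bottom",g(f([(350,190)],.026),O),g(f([(350,247)],.026),O))
E
```

```text
tcp rel O x 0.2 y 0.2
tine tip rel tcp (expect x -9) x -11.3 y 0.5
flange edge rel tcp (expect -14) x -16.5 y 0.3
pin axis top/bottom x -2.6 y -4.2 x 2.5 y -4.2
```

>>> step_arm(
  motion=[
    [1,-0.2,0,1,0],
    [1,-0.2,0,2.5,0],
    [1,-0.2,0,3.1,0],
    [1,-0.2,0,3.6,0],
    [1,-0.2,0,3.6,0],
    [1,-0.2,0,3.6,0],
  ],
)

```text
time: 10.75
tool_pos: [0.4369, -0.1856, 0.0685]
tcp_rot: [2.08, 2.354, 0.0]
wrist_force: [-0.8, -0.2, 0.0]
width: 0.18
grip_force: 69.0
```

>>> step_arm(
  motion=[
    [1,0,0,0.4,0],
    [1,0,0,0.8,0],
    [1,0,0,0.8,0],
  ],
)

```text
time: 11.05
tool_pos: [0.4362, -0.1853, 0.0598]
tcp_rot: [-2.079, -2.354, 0.0]
wrist_force: [-0.0, 0.2, -0.8]
width: 0.177
grip_force: 69.0
```

```bash
python3 - <<'E'
from h import *
for i in range(3):
  p,d,K,T=cam("wrist");s=bot.read_state();print(s["time"],s["tool_pos"],s["tcp_rot"],s["wrist_force"],s["width"])
np.savez("w6.npz",p=p,d=d,K=K,T=T)
save("pics/w6.png",p,(250,150,390,255),5)
E
```

```text
11.1 [ 0.43631067 -0.18535053  0.05994424] [-2.07935227e+00 -2.35399743e+00  3.30223116e-04] [-1.16172407  0.3603035  -0.442172  ] 0.1774736721452792
11.15 [ 0.43649779 -0.18546243  0.06013974] [-2.07965242e+00 -2.35428045e+00  1.85172418e-04] [-0.41911485 -0.6654635   0.41456192] 0.17885259716936883
11.2 [ 0.43662427 -0.18550845  0.06026163] [-2.07987152e+00 -2.35445260e+00  4.69872910e-06] [-0.09228381  0.13236327 -0.76416939] 0.17559068520487128
```

View pics/w6.png

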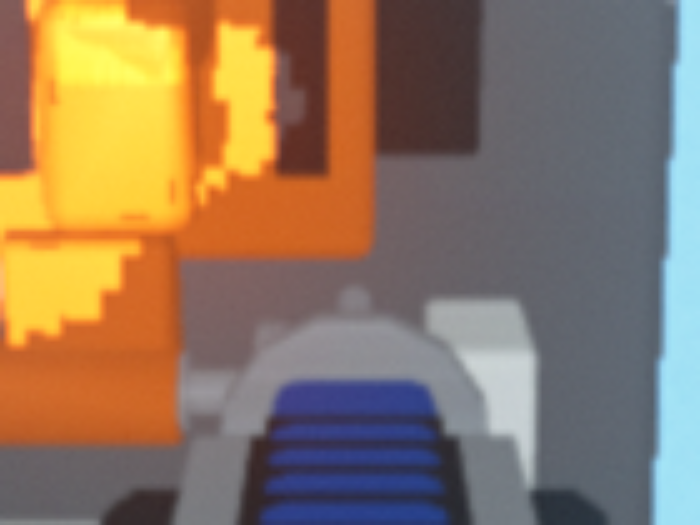

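The tine stands ahead of the pin at (353,300) and the flange is low over the pin, with no vertical force, so the fork straddles it. Now I'll press towards -y in small steps.

>>> step_arm(
  motion=[
    [1,0,-0.2,0,0],
    [1,0,-0.4,0,0],
    [1,0,-0.55,0,0],
    [1,0,-0.65,0,0],
    [1,0,-0.75,0,0],
    [1,0,-0.85,0,0],
    [1,0,-0.85,0,0],
  ],
)

```text
time: 11.9
tool_pos: [0.4292, -0.1867, 0.0607]
tcp_rot: [2.079, 2.353, 0.002]
wrist_force: [4.3, 1.5, -0.4]
width: 0.176
grip_force: 69.0
```

```bash
cat > st.py <<'E'
from h import *
W=[];
for i in range(4): s=bot.read_state();W.append(s["wrist_force"]);bot.read_camera("wrist") if i<3 else 0
a=np.radians(7.3);ey=np.array([np.cos(a),np.sin(a),0]);ex=np.array([np.sin(a),-np.cos(a),0])
w=np.mean(W,0);t=s["tool_pos"]-np.array([.4376,-.1839,0])
print("t %.2f F ex %.1f ey %.1f z %.1f | pos ex %.1f ey %.1f z %.1f"%(s["time"],w@ex,w@ey,w[2],1e3*t@ex,1e3*t@ey,1e3*t[2]),"torque",np.round(s["torque"],2),s["tool_pos"].round(4),s["tcp_rot"].round(3),round(s["width"],3))
E
python3 st.py
```

```text
t 12.05 F ex -0.4 ey 3.9 z -0.6 | pos ex 1.7 ey -9.0 z 60.6 torque [ 0.1  -0.71 -0.03] [ 0.4289 -0.1867  0.0606] [2.079e+00 2.353e+00 1.000e-03] 0.177
```

>>> step_arm(
  motion=[
    [1,0,-0.1,0,0],
    [1,0,-0.2,0,0],
    [1,0,-0.2,0,0],
  ],
)

```text
time: 12.35
tool_pos: [0.4266, -0.187, 0.0605]
tcp_rot: [2.079, 2.354, 0.001]
wrist_force: [5.3, 0.7, -0.6]
width: 0.176
grip_force: 69.0
```

```bash
python3 st.py
```

```text
t 12.50 F ex 0.0 ey 4.9 z -0.5 | pos ex 1.6 ey -11.4 z 60.4 torque [ 0.09 -0.93 -0.02] [ 0.4265 -0.1869  0.0604] [2.08  2.354 0.   ] 0.176
```

>>> step_arm(
  motion=[
    [1,0,-0.1,0,0],
    [1,0,-0.1,0,0],
  ],
)

```text
time: 12.7
tool_pos: [0.4254, -0.187, 0.0604]
tcp_rot: [2.08, 2.354, 0.0]
wrist_force: [5.5, 0.6, -0.7]
width: 0.179
grip_force: 69.0
```

```bash
python3 st.py
```

```text
t 12.85 F ex -0.2 ey 5.3 z -0.2 | pos ex 1.5 ey -12.4 z 60.4 torque [ 0.14 -1.06 -0.01] [ 0.4254 -0.187   0.0604] [2.08  2.354 0.   ] 0.179
```

>>> step_arm(
  motion=[
    [1,0,-0.1,0,0],
    [1,0,-0.15,0,0],
    [1,0,-0.15,0,0],
  ],
)

```text
time: 13.15
tool_pos: [0.4241, -0.1872, 0.0605]
tcp_rot: [2.08, 2.354, 0.001]
wrist_force: [5.7, 0.0, -1.3]
width: 0.178
grip_force: 69.0
```

```bash
python3 st.py
```

```text
t 13.30 F ex -0.0 ey 5.7 z -1.0 | pos ex 1.5 ey -13.8 z 60.5 torque [ 0.19 -1.14 -0.03] [ 0.4242 -0.1872  0.0605] [2.080e+00 2.354e+00 1.000e-03] 0.182
```

>>> step_arm(
  motion=[
    [1,0,-0.03,0,0],
    [1,0,-0.05,0,0],
    [1,0,-0.05,0,0],
  ],
)

```text
time: 13.6
tool_pos: [0.4237, -0.1872, 0.0605]
tcp_rot: [2.08, 2.354, 0.001]
wrist_force: [6.3, 0.6, -1.7]
width: 0.176
grip_force: 69.0
```

```bash
python3 st.py
```

```text
t 13.75 F ex -0.1 ey 6.0 z -0.9 | pos ex 1.5 ey -14.2 z 60.5 torque [ 0.18 -1.14 -0.02] [ 0.4237 -0.1872  0.0605] [2.080e+00 2.354e+00 1.000e-03] 0.18
```

>>> step_arm(
  motion=[
    [1,0,-0.03,0,0],
    [1,0,-0.05,0,0],
    [1,0,-0.05,0,0],
  ],
)

```text
time: 14.05
tool_pos: [0.4233, -0.1873, 0.0605]
tcp_rot: [2.08, 2.354, 0.001]
wrist_force: [6.4, 1.1, -0.2]
width: 0.18
grip_force: 69.0
```

```bash
python3 st.py
```

```text
t 14.20 F ex -0.5 ey 6.3 z -0.3 | pos ex 1.5 ey -14.6 z 60.5 torque [ 0.25 -1.2  -0.04] [ 0.4233 -0.1872  0.0605] [2.080e+00 2.354e+00 1.000e-03] 0.172
```

>>> step_arm(
  motion=[
    [1,0,-0.03,0,0],
    [1,0,-0.03,0,0],
  ],
)

```text
time: 14.4
tool_pos: [0.423, -0.1873, 0.0605]
tcp_rot: [2.08, 2.353, 0.001]
wrist_force: [5.1, 1.6, -0.7]
width: 0.178
grip_force: 69.0
```

```bash
python3 st.py
```

```text
t 14.55 F ex -0.2 ey 6.0 z -0.1 | pos ex 1.5 ey -14.9 z 60.5 torque [ 0.19 -1.22 -0.03] [ 0.4231 -0.1873  0.0605] [2.080e+00 2.353e+00 1.000e-03] 0.175
```

>>> step_arm(
  motion=[
    [1,0,-0.03,0,0],
    [1,0,-0.05,0,0],
    [1,0,-0.05,0,0],
  ],
)

```text
time: 14.85
tool_pos: [0.4229, -0.1873, 0.0606]
tcp_rot: [2.079, 2.353, 0.002]
wrist_force: [6.6, 2.2, -0.5]
width: 0.175
grip_force: 69.0
```

```bash
python3 st.py
```

```text
t 15.00 F ex -0.7 ey 6.8 z -1.0 | pos ex 1.5 ey -15.0 z 60.6 torque [ 0.33 -1.35 -0.04] [ 0.4229 -0.1873  0.0606] [2.079e+00 2.353e+00 2.000e-03] 0.175
```

>>> step_arm(
  motion=[
    [1,0,-0.03,0,0],
    [1,0,-0.04,0,0],
    [1,0,-0.04,0,0],
  ],
)

```text
time: 15.3
tool_pos: [0.4228, -0.1874, 0.0607]
tcp_rot: [2.079, 2.352, 0.003]
wrist_force: [7.2, 1.8, -0.6]
width: 0.178
grip_force: 69.0
```

```bash
python3 st.py
```

```text
t 15.45 F ex -1.1 ey 7.5 z -0.7 | pos ex 1.6 ey -15.1 z 60.7 torque [ 0.39 -1.47 -0.03] [ 0.4228 -0.1874  0.0607] [2.079 2.352 0.003] 0.174
```

The force climbs steeply now while the tool hardly moves, so this is the end of travel, at 7.5 N. Next I swing outward, turning the fork with the hanger.

>>> step_arm(
  motion=[
    [1,0.1,0,0,-1],
    [1,0.2,0,0,-2.5],
    [1,0.3,0,0,-4],
    [1,0.4,0,0,-5.5],
    [1,0.4,0,0,-5.5],
  ],
)

```text
time: 15.95
tool_pos: [0.4226, -0.1837, 0.0609]
tcp_rot: [1.962, 2.449, 0.002]
wrist_force: [7.4, 2.1, 0.2]
width: 0.18
grip_force: 69.0
```

```bash
python3 st.py
```

```text
t 16.10 F ex -0.7 ey 7.7 z -1.1 | pos ex -2.1 ey -14.9 z 60.9 torque [ 0.28 -1.51 -0.02] [ 0.4226 -0.1837  0.0609] [1.963e+00 2.449e+00 2.000e-03] 0.175
```

>>> step_arm(
  motion=[
    [1,0.15,0.015,0,-2],
    [1,0.3,0.03,0,-4],
    [1,0.45,0.045,0,-6],
    [1,0.6,0.06,0,-7.5],
    [1,0.6,0.06,0,-7.5],
  ],
)

```text
time: 16.6
tool_pos: [0.4218, -0.1777, 0.0609]
tcp_rot: [1.798, 2.573, 0.002]
wrist_force: [6.9, 1.7, -1.1]
width: 0.179
grip_force: 69.0
```

```bash
python3 st.py
```

```text
t 16.75 F ex -0.4 ey 7.2 z -0.6 | pos ex -8.2 ey -14.9 z 60.9 torque [ 0.22 -1.44  0.03] [ 0.4217 -0.1777  0.0609] [1.799e+00 2.572e+00 2.000e-03] 0.176
```

>>> step_arm(
  motion=[
    [1,0.2,0.04,0,-2],
    [1,0.4,0.08,0,-4],
    [1,0.6,0.13,0,-6],
    [1,0.8,0.18,0,-8],
    [1,0.8,0.18,0,-8],
  ],
)

```text
time: 17.25
tool_pos: [0.4204, -0.1701, 0.0608]
tcp_rot: [1.612, 2.692, -0.001]
wrist_force: [5.8, -0.8, -0.7]
width: 0.174
grip_force: 69.0
```

```bash
python3 st.py; python3 - <<'E'
from h import *
p,d,K,T=cam("wrist");s=bot.read_state();np.savez("w7.npz",p=p,d=d,K=K,T=T)
hsv=cv2.cvtColor(p,cv2.COLOR_RGB2HSV)
m=((hsv[...,0]<15)&(hsv[...,1]>150)&(hsv[...,2]>100)).astype(np.uint8)
C=cloud(d,K,T);m2=m*((C[...,2]<.029)&(C[...,2]>.018))
c=max(cv2.findContours(m2,0,1)[0],key=cv2.contourArea)
r=cv2.minAreaRect(onplane(K,T,c.reshape(-1,2),.023)[:,:2].astype(np.float32));print(r)
c=max(cv2.findContours(m,0,1)[0],key=cv2.contourArea)
a=cv2.approxPolyDP(c,2,True).reshape(-1,2);print(np.c_[a,onplane(K,T,a,.023)[:,:2].round(4)].tolist())
E
```

```text
t 17.40 F ex 1.8 ey 5.9 z -0.8 | pos ex -15.8 ey -15.3 z 60.8 torque [-0.3  -1.27  0.1 ] [ 0.4204 -0.1702  0.0608] [ 1.614e+00  2.692e+00 -1.000e-03] 0.176
((0.4032529890537262, -0.148736834526062), (0.03746706247329712, 0.07134928554296494), 5.930206298828125)
[[330.0, 118.0, 0.3965, -0.1136], [297.0, 120.0, 0.3817, -0.1227], [301.0, 120.0, 0.3836, -0.1217], [302.0, 124.0, 0.385, -0.1233], [310.0, 128.0, 0.3896, -0.1231], [314.0, 140.0, 0.3944, -0.1277], [315.0, 132.0, 0.3929, -0.1237], [325.0, 133.0, 0.3978, -0.1217], [328.0, 160.0, 0.4061, -0.1336], [332.0, 165.0, 0.4093, -0.1349], [330.0, 170.0, 0.4097, -0.1379], [328.0, 163.0, 0.4069, -0.135], [328.0, 183.0, 0.4122, -0.1447], [323.0, 182.0, 0.4095, -0.1455], [325.0, 177.0, 0.4091, -0.1426], [319.0, 177.0, 0.4062, -0.1441], [316.0, 151.0, 0.3981, -0.1323], [319.0, 177.0, 0.4062, -0.1441], [313.0, 180.0, 0.4041, -0.1471], [308.0, 179.0, 0.4014, -0.1479], [304.0, 172.0, 0.3977, -0.1455], [305.0, 161.0, 0.3954, -0.1399], [301.0, 146.0, 0.3898, -0.1338], [282.0, 147.0, 0.381, -0.139], [274.0, 153.0, 0.3787, -0.1439], [298.0, 153.0, 0.3901, -0.1378], [304.0, 189.0, 0.4021, -0.154], [293.0, 196.0, 0.3985, -0.1604], [271.0, 199.0, 0.3885, -0.1677], [264.0, 207.0, 0.387, -0.1738], [268.0, 208.0, 0.3893, -0.1733], [270.0, 222.0, 0.3939, -0.1802], [263.0, 225.0, 0.3911, -0.1837], [260.0, 230.0, 0.3909, -0.1873], [262.0, 242.0, 0.3951, -0.1934], [285.0, 242.0, 0.4068, -0.1871], [292.0, 236.0, 0.4087, -0.1819], [294.0, 228.0, 0.4075, -0.177], [303.0, 217.0, 0.409, -0.1687], [304.0, 202.0, 0.4055, -0.1606], [340.0, 198.0, 0.4221, -0.1491]]
```

The fork has moved 17 mm outward and the hanger is turned about 22°. I'll let the pin out along the hanger's own axis, then lift the fork.

>>> step_arm(
  motion=[
    [1,-0.05,0.2,0,0],
    [1,-0.05,0.4,0,0],
    [1,-0.05,0.6,0,0],
    [1,-0.05,0.8,0,0],
    [1,-0.05,0.95,0,0],
    [1,-0.05,0.95,0,0],
  ],
)

```text
time: 18.05
tool_pos: [0.4262, -0.1683, 0.0602]
tcp_rot: [-1.611, -2.697, 0.011]
wrist_force: [-1.7, -12.4, -0.4]
width: 0.178
grip_force: 69.6
```

```bash
python3 st.py
```

```text
t 18.20 F ex 11.9 ey -2.8 z -0.1 | pos ex -16.9 ey -9.0 z 60.2 torque [-2.58  0.27  0.11] [ 0.4265 -0.1683  0.0602] [ 1.612  2.696 -0.01 ] 0.178
```

>>> step_arm(
  motion=[
    [1,-0.1,0,0,0],
    [1,-0.15,0,0,0],
    [1,-0.15,0,0,0],
  ],
)

```text
time: 18.5
tool_pos: [0.4269, -0.1687, 0.0601]
tcp_rot: [-1.612, -2.695, 0.008]
wrist_force: [-1.0, -9.6, 0.4]
width: 0.176
grip_force: 69.6
```

```bash
python3 st.py; python3 - <<'E'
from h import *
p,d,K,T=cam("wrist");np.savez("w8.npz",p=p,d=d,K=K,T=T)
hsv=cv2.cvtColor(p,cv2.COLOR_RGB2HSV)
m=((hsv[...,0]<15)&(hsv[...,1]>150)&(hsv[...,2]>60)).astype(np.uint8)
c=max(cv2.findContours(m,0,1)[0],key=cv2.contourArea)
a=cv2.approxPolyDP(cv2.convexHull(c),2,True).reshape(-1,2);print(np.c_[a,onplane(K,T,a,.023)[:,:2].round(4)].tolist())
E
```

```text
t 18.65 F ex 9.4 ey -2.1 z 0.9 | pos ex -16.4 ey -8.7 z 60.1 torque [-1.99  0.36  0.15] [ 0.4269 -0.1687  0.0601] [-1.612 -2.695  0.008] 0.182
[[325.0, 119.0, 0.4006, -0.114], [330.0, 155.0, 0.4119, -0.1293], [331.0, 200.0, 0.4244, -0.151], [286.0, 240.0, 0.4131, -0.1842], [251.0, 240.0, 0.3953, -0.1937], [249.0, 226.0, 0.3907, -0.1865], [266.0, 153.0, 0.3812, -0.1446], [297.0, 119.0, 0.3877, -0.1209]]
```

>>> step_arm(
  motion=[
    [1,-0.1,0,0,0],
    [1,-0.2,0,0,0],
    [1,-0.2,0,0,0],
  ],
)

```text
time: 19.0
tool_pos: [0.4277, -0.1694, 0.0598]
tcp_rot: [-1.613, -2.693, 0.005]
wrist_force: [0.0, -6.0, 0.6]
width: 0.178
grip_force: 69.5
```

```bash
python3 st.py
```

```text
t 19.15 F ex 5.4 ey -0.9 z 0.4 | pos ex -15.7 ey -7.8 z 59.8 torque [-1.15  0.02  0.01] [ 0.4278 -0.1693  0.0598] [-1.613 -2.693  0.005] 0.177
```

>>> step_arm(
  motion=[
    [1,-0.15,0,0,0],
    [1,-0.28,0,0,0],
    [1,-0.28,0,0,0],
  ],
)

```text
time: 19.45
tool_pos: [0.4295, -0.1702, 0.0594]
tcp_rot: [-1.615, -2.691, 0.0]
wrist_force: [0.0, -1.1, -0.8]
width: 0.177
grip_force: 69.3
```

```bash
python3 st.py; python3 - <<'E'
from h import *
p,d,K,T=cam("wrist");np.savez("w9.npz",p=p,d=d,K=K,T=T)
hsv=cv2.cvtColor(p,cv2.COLOR_RGB2HSV)
m=((hsv[...,0]<15)&(hsv[...,1]>150)&(hsv[...,2]>60)).astype(np.uint8)
c=max(cv2.findContours(m,0,1)[0],key=cv2.contourArea)
a=cv2.approxPolyDP(cv2.convexHull(c),2,True).reshape(-1,2);print(np.c_[a,onplane(K,T,a,.023)[:,:2].round(4)].tolist())
E
```

```text
t 19.60 F ex 0.4 ey -0.3 z -0.6 | pos ex -14.5 ey -5.7 z 59.7 torque [-0.08  0.1  -0.01] [ 0.4301 -0.1702  0.0597] [-1.615 -2.692 -0.   ] 0.177
[[321.0, 115.0, 0.4012, -0.1145], [327.0, 154.0, 0.4135, -0.1308], [328.0, 197.0, 0.4253, -0.1515], [290.0, 236.0, 0.4171, -0.182], [247.0, 237.0, 0.3957, -0.1941], [245.0, 225.0, 0.3917, -0.188], [255.0, 197.0, 0.3897, -0.1705], [293.0, 116.0, 0.3885, -0.1218]]
```

>>> step_arm(
  motion=[
    [1,0,0,-0.5,0],
    [1,0,0,-1.5,0],
    [1,0,0,-3,0],
    [1,0,0,-3,0],
  ],
)

```text
time: 20.05
tool_pos: [0.4331, -0.1717, 0.0931]
tcp_rot: [1.613, 2.69, 0.001]
wrist_force: [0.0, 0.4, 0.0]
width: 0.173
grip_force: 69.3
```

```bash
python3 st.py; python3 - <<'E'
from h import *
p,d,K,T=cam("wrist");np.savez("w10.npz",p=p,d=d,K=K,T=T)
hsv=cv2.cvtColor(p,cv2.COLOR_RGB2HSV)
m=((hsv[...,0]<15)&(hsv[...,1]>150)&(hsv[...,2]>60)).astype(np.uint8)
c=max(cv2.findContours(m,0,1)[0],key=cv2.contourArea)
a=cv2.approxPolyDP(cv2.convexHull(c),2,True).reshape(-1,2);print(np.c_[a,onplane(K,T,a,.023)[:,:2].round(4)].tolist())
E
```

```text
t 20.20 F ex -0.3 ey 0.1 z -0.6 | pos ex -13.8 ey -4.9 z 90.5 torque [-0.02  0.01 -0.04] [ 0.431  -0.1708  0.0905] [1.616 2.694 0.   ] 0.176
[[320.0, 113.0, 0.4013, -0.1147], [323.0, 121.0, 0.4052, -0.1181], [326.0, 183.0, 0.4252, -0.1513], [294.0, 217.0, 0.4174, -0.1814], [257.0, 218.0, 0.3962, -0.1935], [255.0, 205.0, 0.3912, -0.186], [295.0, 113.0, 0.3879, -0.1219]]
```

```bash
python3 - <<'E'
from h import *
for n in("w5","w6","w10"):
    p=np.load(n+".npz")["p"];hsv=cv2.cvtColor(p,cv2.COLOR_RGB2HSV)
    m=((hsv[...,0]>108)&(hsv[...,0]<130)&(hsv[...,1]>120));m[:,:290]=0;m[:,350:]=0
    v,u=np.nonzero(m);print(n,len(u),v.min(),v.max(),[(int(u[v==r].min()),int(u[v==r].max())) for r in (230,240,250,260,280) if (v==r).any()])
    g=cv2.cvtColor(p,cv2.COLOR_RGB2GRAY)
    print("  col321 rows 200-232",g[200:232:1,321].tolist())
    if n=="w5":t=p[213:300,296:346]
    r=cv2.matchTemplate(p[190:320,270:370],t,cv2.TM_CCOEFF_NORMED);_,s,_,l=cv2.minMaxLoc(r);print("  match",s,l)
    for nm,tt,off in(("up",t[:35],0),("low",t[50:],50)):
        r=cv2.matchTemplate(cv2.resize(p[190:320,270:370],None,fx=4,fy=4),cv2.resize(tt,None,fx=4,fy=4),cv2.TM_CCOEFF_NORMED);_,s,_,l=cv2.minMaxLoc(r);print("  ",nm,round(s,3),l[0]/4-26,l[1]/4-23-off)
E
```

```text
w5 2772 227 318 [(306, 335), (306, 336), (307, 335), (301, 340), (298, 343)]
  col321 rows 200-232 [99, 101, 101, 113, 134, 139, 138, 130, 128, 125, 124, 122, 116, 123, 136, 146, 144, 141, 140, 141, 140, 140, 139, 141, 140, 126, 93, 71, 70, 70, 71, 71]
  match 0.9999998807907104 (26, 23)
   up 1.0 0.0 0.0
   low 1.0 0.0 0.0
w6 3108 227 350 [(306, 335), (307, 336), (307, 335), (301, 340), (297, 343)]
  col321 rows 200-232 [114, 109, 104, 102, 103, 102, 106, 117, 127, 129, 129, 125, 121, 124, 137, 149, 147, 146, 143, 144, 143, 143, 143, 143, 144, 131, 93, 74, 70, 69, 72, 71]
  match 0.9856107831001282 (26, 23)
   up 0.972 0.0 0.0
   low 0.999 0.0 0.0
w10 3169 227 345 [(306, 335), (306, 336), (306, 335), (301, 340), (297, 343)]
  col321 rows 200-232 [93, 94, 90, 96, 107, 123, 130, 123, 117, 116, 117, 115, 112, 114, 126, 137, 133, 131, 131, 131, 129, 130, 130, 130, 129, 119, 85, 64, 63, 63, 64, 63]
  match 0.9248790144920349 (26, 23)
   up 0.828 -0.25 0.25
   low 0.999 0.0 0.0
```

>>> step_arm(
  motion=[
    [1,0,0,-5,0],
    [1,26.5,16.4,-8,-61.8],
    [1,26.5,16.4,-8,-61.8],
    [1,26.5,16.4,-8,-61.8],
    [1,26.5,16.4,-8,-61.8],
    [1,26.5,16.4,-8,-61.8],
    [1,26.5,16.4,-8,-61.8],
    [1,26.5,16.4,-8,-61.8],
    [1,26.5,16.4,-8,-61.8],
    [1,26.5,16.4,-4,-61.8],
    [1,26.5,16.4,-1,-61.8],
    [1,26.5,16.4,-1,-61.8],
    [1,26.5,16.4,-1,-61.8],
  ],
)

```text
time: 21.55
tool_pos: [0.45, 0.139, 0.0997]
tcp_rot: [-0.007, -3.139, 0.001]
wrist_force: [0.8, 0.0, -0.0]
width: 0.176
grip_force: 69.4
```

```bash
python3 st.py
```

```text
t 21.70 F ex -0.1 ey 0.4 z -0.3 | pos ex -319.4 ey 55.9 z 102.2 torque [-0.06  0.03 -0.02] [0.4525 0.14   0.1022] [5.000e-03 3.138e+00 1.000e-03] 0.179
```

>>> step_arm(
  motion=[
    [1,0.05,0,1,0],
    [1,0.05,0,2,0],
    [1,0.05,0,2.8,0],
    [1,0.05,0,3.6,0],
    [1,0.05,0,4.4,0],
    [1,0.05,0,4.4,0],
  ],
)

```text
time: 22.3
tool_pos: [0.4503, 0.1401, 0.0551]
tcp_rot: [-0.003, -3.141, 0.0]
wrist_force: [1.8, -0.5, -2.1]
width: 0.177
grip_force: 69.4
```

```bash
python3 st.py
```

```text
t 22.45 F ex 0.2 ey 1.3 z -1.8 | pos ex -319.8 ey 53.8 z 56.3 torque [ 0.02 -0.21  0.02] [0.4503 0.1402 0.0563] [-3.000e-03 -3.141e+00  0.000e+00] 0.176
```

>>> step_arm(
  motion=[
    [1,0,0,0.3,0],
    [1,0,0,0.5,0],
    [1,0,0,0.6,0],
    [1,0,0,0.6,0],
  ],
)

```text
time: 22.85
tool_pos: [0.4504, 0.1402, 0.0505]
tcp_rot: [0.003, 3.141, 0.0]
wrist_force: [0.3, 0.5, 1.2]
width: 0.176
grip_force: 69.9
```

```bash
python3 st.py
```

```text
t 23.00 F ex 0.1 ey 0.6 z 1.0 | pos ex -319.9 ey 53.9 z 50.5 torque [-0.04 -0.07 -0.01] [0.4504 0.1402 0.0505] [3.000e-03 3.141e+00 0.000e+00] 0.174
```

>>> step_arm(
  motion=[
    [8.5,0,0,0,0],
    [8.5,0,0,0,0],
    [8.5,0,0,0,0],
    [8.5,0,0,-4,0],
    [8.5,0,0,-9,0],
    [8.5,4.5,-30.5,-11,58],
    [8.5,4.5,-30.5,-11,58],
    [8.5,4.5,-30.5,-11,58],
    [8.5,4.5,-30.5,-11,58],
    [8.5,4.5,-30.5,-11,58],
    [8.5,4.5,-30.5,-11,58],
    [8.5,4.5,-30.5,-11,58],
    [8.5,4.5,-30.5,-11,58],
    [8.5,4.5,-30.5,-10,58],
    [8.5,4.5,-30.5,-10,58],
  ],
)

```text
time: 24.5
tool_pos: [0.4035, -0.1631, 0.1483]
tcp_rot: [-1.52, -2.746, -0.0]
wrist_force: [-1.0, -0.2, -0.0]
width: 0.995
grip_force: 0.0
```

```bash
python3 st.py; cat > hk.py <<'E'
from h import *
import sys
p,d,K,T=cam("wrist");np.savez(sys.argv[1],p=p,d=d,K=K,T=T)
hsv=cv2.cvtColor(p,cv2.COLOR_RGB2HSV)
m=((hsv[...,0]<15)&(hsv[...,1]>150)&(hsv[...,2]>60))
C=cloud(d,K,T)
n,l,st,_=cv2.connectedComponentsWithStats(m.astype(np.uint8));m=l==1+st[1:,4].argmax()
c=max(cv2.findContours(m.astype(np.uint8),0,1)[0],key=cv2.contourArea)
a=cv2.approxPolyDP(cv2.convexHull(c),2,True).reshape(-1,2);print(np.c_[a,onplane(K,T,a,.023)[:,:2].round(4)].tolist())
print("z pct",np.percentile(C[m][:,2],[2,25,50,75,98]).round(4))
zt=float(sys.argv[2])
k=m&(C[...,2]>zt-.004)&(C[...,2]<zt+.006)
k=cv2.morphologyEx(k.astype(np.uint8),cv2.MORPH_OPEN,np.ones((3,3)));v,u=np.nonzero(k)
r=cv2.minAreaRect(onplane(K,T,np.c_[u,v],zt)[:,:2].astype(np.float32));print("hook top",r)
E
python3 hk.py w11.npz 0.054
```

```text
t 24.65 F ex 0.4 ey 0.1 z 0.2 | pos ex -24.5 ey -30.2 z 149.7 torque [-0.   -0.   -0.07] [ 0.4045 -0.1634  0.1497] [-1.521 -2.747 -0.   ] 0.997
[[348.0, 139.0, 0.4005, -0.1152], [349.0, 191.0, 0.4245, -0.1502], [322.0, 217.0, 0.4176, -0.1812], [294.0, 216.0, 0.3971, -0.193], [292.0, 175.0, 0.3777, -0.1637], [297.0, 154.0, 0.3723, -0.1469], [311.0, 138.0, 0.3752, -0.1301]]
z pct [0.022  0.0233 0.0246 0.0317 0.055 ]
hook top ((0.3950752317905426, -0.14684373140335083), (0.013123269192874432, 0.01764089986681938), 32.0816650390625)
```

>>> step_arm(
  motion=[
    [4,2.3,0,3,0],
    [4,2.3,0,6,0],
    [4,2.3,0,8,0],
    [4,2.3,0,10,0],
    [4,2.3,0,11.9,0],
    [4,2.3,0,11.9,0],
    [4,2.3,0,11.9,0],
  ],
  force=40,
)

```text
time: 25.4
tool_pos: [0.3926, -0.1448, 0.0314]
tcp_rot: [-1.524, -2.747, 0.0]
wrist_force: [-0.1, -0.4, -0.1]
width: 0.468
grip_force: 0.0
```

>>> step_arm(
  motion=[
    [1,0,0,0,0],
    [1,0,0,0,0],
    [1,0,0,0,0],
    [1,0,0,0,0],
    [1,0,0,0,0],
  ],
  force=40,
)

```text
time: 25.9
tool_pos: [0.3938, -0.1457, 0.0327]
tcp_rot: [1.525, 2.744, 0.001]
wrist_force: [-0.1, 0.6, 6.0]
width: 0.16
grip_force: 39.8
```

```bash
python3 st.py
```

```text
t 26.05 F ex -1.0 ey -0.0 z 6.5 | pos ex -43.4 ey -38.5 z 32.7 torque [0.21 0.06 0.02] [ 0.3938 -0.1457  0.0327] [1.525e+00 2.744e+00 1.000e-03] 0.153
```

>>> step_arm(
  motion=[
    [1,0,0,-0.1,0],
    [1,0,0,-0.2,0],
    [1,0,0,-0.2,0],
  ],
)

```text
time: 26.35
tool_pos: [0.3927, -0.1452, 0.0334]
tcp_rot: [1.526, 2.746, 0.0]
wrist_force: [1.4, -0.3, -0.0]
width: 0.154
grip_force: 39.0
```

```bash
python3 st.py
```

```text
t 26.50 F ex 0.0 ey 1.4 z -0.5 | pos ex -44.0 ey -39.7 z 33.3 torque [ 0.04 -0.22  0.04] [ 0.3927 -0.1453  0.0333] [1.526 2.746 0.   ] 0.153
```

Force relieved. Now I slide along the hanger's +y.

>>> step_arm(
  motion=[
    [1,0,0.2,0,0],
    [1,0,0.4,0,0],
    [1,0,0.6,0,0],
    [1,0,0.6,0,0],
  ],
)

```text
time: 26.9
tool_pos: [0.3977, -0.1418, 0.0331]
tcp_rot: [-1.525, -2.746, 0.0]
wrist_force: [1.2, -0.3, -1.1]
width: 0.154
grip_force: 39.0
```

```bash
python3 st.py
```

```text
t 27.05 F ex 0.1 ey 0.5 z -0.6 | pos ex -46.7 ey -34.4 z 33.2 torque [-0.01  0.   -0.05] [ 0.3975 -0.1419  0.0332] [-1.525 -2.746  0.   ] 0.158
```

>>> step_arm(
  motion=[
    [1,0,0.2,0,0],
    [1,0.05,0.4,0,0],
    [1,0.1,0.5,0,0],
    [1,0.1,0.5,0,0],
  ],
)

```text
time: 27.45
tool_pos: [0.4014, -0.1384, 0.0333]
tcp_rot: [-1.525, -2.746, -0.0]
wrist_force: [0.3, -0.3, 0.3]
width: 0.158
grip_force: 39.0
```

```bash
python3 st.py
```

```text
t 27.60 F ex 0.0 ey 0.2 z -0.5 | pos ex -49.6 ey -30.2 z 33.3 torque [-0.    0.03  0.03] [ 0.4013 -0.1385  0.0333] [-1.526 -2.746  0.   ] 0.154
```

>>> step_arm(
  motion=[
    [1,0.25,0.2,0,0],
    [1,0.5,0.45,0,0],
    [1,0.7,0.7,0,0],
    [1,0.9,1.0,0,0],
    [1,0.9,1.0,0,0],
  ],
)

```text
time: 28.1
tool_pos: [0.4052, -0.1252, 0.0333]
tcp_rot: [1.525, 2.747, 0.0]
wrist_force: [-0.7, 0.2, -0.5]
width: 0.159
grip_force: 39.0
```

```bash
python3 st.py; python3 hk.py w12.npz 0.054
```

```text
t 28.25 F ex 0.2 ey -0.2 z -0.4 | pos ex -62.0 ey -24.8 z 33.3 torque [-0.    0.01 -0.03] [ 0.4051 -0.1256  0.0333] [-1.525 -2.746  0.   ] 0.152
[[367.0, 202.0, 0.4121, -0.094], [368.0, 251.0, 0.4265, -0.1145], [324.0, 328.0, 0.4313, -0.1632], [298.0, 329.0, 0.42, -0.1709], [272.0, 252.0, 0.3866, -0.1401], [271.0, 203.0, 0.3737, -0.1185]]
z pct [0.0226 0.0239 0.0256 0.0539 0.0559]
hook top ((0.40516313910484314, -0.12457982450723648), (0.013516322709619999, 0.022594574838876724), 31.928512573242188)
```

>>> step_arm(
  motion=[
    [1,0,0,-0.3,0],
    [1,0,0,-1,0],
    [1,0,0,-2,0],
    [1,0,0,-2,0],
  ],
)

```text
time: 28.7
tool_pos: [0.4067, -0.1263, 0.0552]
tcp_rot: [1.524, 2.743, 0.001]
wrist_force: [1.0, -0.6, -0.0]
width: 0.155
grip_force: 39.0
```

```bash
python3 st.py; python3 hk.py w13.npz 0.074
python3 - <<'E'
from h import *
z=np.load("w13.npz");d,K,T,p=[z[k] for k in"dKTp"];s=bot.read_state()
C=cloud(d,K,T);hsv=cv2.cvtColor(p,cv2.COLOR_RGB2HSV);m=((hsv[...,0]<15)&(hsv[...,1]>150)&(hsv[...,2]>60)&(C[...,2]<.052)&(C[...,2]>.034))
M=np.c_[C[m][:,:2],np.ones(m.sum())];print("plate plane slope",np.linalg.lstsq(M,C[m][:,2],rcond=None)[0])
# tray in top view
p,d,K,T=cam("top");np.savez("t13.npz",p=p,d=d,K=K,T=T)
H=cv2.cvtColor(p,cv2.COLOR_RGB2HSV)
b=((H[...,0]>95)&(H[...,0]<115)&(H[...,1]>75));k=(~b).astype(np.uint8);k[:145]=0;k[200:]=0;k[:,:195]=0;k[:,270:]=0
n,l,st,_=cv2.connectedComponentsWithStats(k);i=l[172,228];print(st[i])
print([np.median(np.r_[[H[r,c] for c in range(190,270,4)]],0).tolist() for r in (160,)])
g=p[172,180:275].astype(int).tolist();print(g[::3]);print(p[140:205:2,228].tolist())
E
```

```text
t 28.85 F ex 0.5 ey 0.1 z 0.2 | pos ex -61.8 ey -24.6 z 53.6 torque [ 0.02  0.04 -0.  ] [ 0.4053 -0.1257  0.0536] [1.525 2.745 0.   ] 0.152
[[276.0, 200.0, 0.3757, -0.1223], [368.0, 203.0, 0.4185, -0.0976], [368.0, 251.0, 0.4341, -0.1207], [324.0, 328.0, 0.4396, -0.1758], [297.0, 328.0, 0.4259, -0.1843], [272.0, 252.0, 0.3888, -0.1496], [272.0, 202.0, 0.3744, -0.1244]]
z pct [0.043  0.0443 0.046  0.0742 0.0763]
hook top ((0.40534353256225586, -0.12472226470708847), (0.013557884842157364, 0.023095019161701202), 31.899152755737305)
plate plane slope [ 0.05668725 -0.09351195  0.01140008]
[ 195  145   61   55 3051]
[[102.0, 24.0, 227.0]]
[[210, 212, 205], [213, 214, 207], [213, 215, 208], [210, 211, 205], [214, 215, 208], [212, 214, 208], [212, 212, 206], [84, 90, 97], [206, 219, 229], [201, 214, 225], [201, 214, 224], [202, 214, 224], [202, 213, 224], [203, 215, 225], [205, 217, 227], [205, 218, 228], [205, 219, 228], [209, 221, 229], [209, 222, 230], [211, 223, 230], [211, 222, 230], [211, 222, 231], [209, 222, 230], [208, 221, 229], [210, 221, 229], [45, 43, 43], [119, 166, 197], [121, 166, 197], [119, 166, 197], [119, 167, 198], [120, 166, 197], [120, 167, 198]]
[[206, 207, 203], [206, 208, 203], [206, 207, 201], [207, 209, 204], [206, 208, 202], [208, 210, 205], [185, 192, 196], [116, 125, 133], [207, 219, 229], [202, 215, 226], [203, 217, 226], [205, 217, 227], [204, 217, 227], [204, 216, 226], [205, 218, 227], [209, 219, 229], [205, 219, 228], [209, 220, 228], [212, 224, 231], [210, 222, 230], [208, 222, 228], [210, 223, 230], [207, 220, 229], [213, 225, 231], [211, 225, 231], [203, 214, 226], [197, 210, 224], [216, 217, 210], [205, 207, 202], [209, 210, 204], [208, 210, 205], [208, 209, 204], [205, 207, 202]]
```

>>> step_arm(
  motion=[
    [1,0,0,-3,0],
    [1,2,1.2,-7,-3],
    [1,5,3,-11.5,-9],
    [1,8.5,5,-11.5,-16],
    [1,12,7,-11.5,-23],
    [1,15.5,9,-11.5,-30],
    [1,19,11,-11.5,-37],
    [1,22.5,13,-11.5,-43],
    [1,26,15,-11.5,-49],
    [1,29.5,17,-11.5,-55],
    [1,33,19,-11.5,-58],
    [1,36,20.8,-11.5,-58],
    [1,38.1,21.8,-11.5,-58],
    [1,38.1,21.8,-8,-58],
    [1,38.1,21.8,-4,-58],
    [1,38.1,21.8,-1,-58],
    [1,38.1,21.8,-1,-58],
    [1,38.1,21.8,-1,-58],
  ],
  force=60,
)

```text
time: 30.75
tool_pos: [0.3884, 0.3127, 0.0629]
tcp_rot: [-0.003, -3.14, 0.002]
wrist_force: [0.3, 0.4, -0.0]
width: 0.153
grip_force: 61.0
```

```bash
python3 st.py; python3 hk.py w14.npz 0.085
python3 - <<'E'
from h import *
# tray from top view: edges of rim
z=np.load("t13.npz");K,T=z["K"],z["T"];print("tray corners",onplane(K,T,[[201.5,152.5],[256,152.5],[256,193.5],[201.5,193.5]],.026).round(4).tolist())
p,d,K,T=cam("top");n="t14.npz";np.savez(n,p=p,d=d,K=K,T=T)
C=cloud(d,K,T);print("stand handle top z",np.sort(C[145:165,275:295,2].ravel())[-6:])
H=cv2.cvtColor(p,cv2.COLOR_RGB2HSV)
m=(H[...,0]<15)&(H[...,1]>150)&(H[...,2]>80);m[:,300:]=0;m[:,:195]=0;m[220:]=0;v,u=np.nonzero(m)
if len(u):print("orange",u.min(),u.max(),v.min(),v.max())
E
```

```text
t 30.90 F ex -0.3 ey 0.0 z -0.2 | pos ex -500.0 ey 16.6 z 65.5 torque [ 0.01 -0.05  0.02] [0.3906 0.3142 0.0655] [3.000e-03 3.138e+00 4.000e-03] 0.145
[[368.0, 202.0, 0.3771, 0.342], [367.0, 251.0, 0.4074, 0.3425], [324.0, 328.0, 0.4605, 0.3168], [298.0, 328.0, 0.4604, 0.3002], [273.0, 253.0, 0.4086, 0.2863], [272.0, 202.0, 0.3769, 0.287]]
z pct [0.0546 0.0559 0.057  0.0857 0.0879]
hook top ((0.3906734585762024, 0.3145081698894501), (0.023310204967856407, 0.012848085723817348), 0.5687665343284607)
tray corners [[0.4644, 0.3955, 0.026], [0.4599, 0.2238, 0.026], [0.3293, 0.2247, 0.026], [0.3338, 0.3941, 0.026]]
stand handle top z [0.0926139  0.09263966 0.09394307 0.09541334 1.48700125 1.48700125]
orange 195 209 218 219
```

>>> step_arm(
  motion=[
    [1,0,0,1.2,0],
    [1,0,0,2.4,0],
    [1,0,0,3.2,0],
    [1,0,0,3.5,0],
    [1,0,0,3.5,0],
  ],
)

```text
time: 31.5
tool_pos: [0.3881, 0.3125, 0.0271]
tcp_rot: [-0.003, -3.14, 0.002]
wrist_force: [-0.4, 0.4, -1.0]
width: 0.148
grip_force: 61.0
```

```bash
python3 st.py; python3 hk.py w15.npz 0.05|grep pct
```

```text
t 31.65 F ex -0.1 ey 0.3 z -0.3 | pos ex -499.2 ey 15.1 z 28.4 torque [ 0.   -0.01 -0.  ] [0.3892 0.3132 0.0284] [3.000e-03 3.141e+00 0.000e+00] 0.15
z pct [0.0175 0.0189 0.02   0.0487 0.051 ]
```

>>> step_arm(
  motion=[
    [1,0,0,0.1,0],
    [1,0,0,0.2,0],
    [1,0,0,0.25,0],
    [1,0,0,0.25,0],
  ],
)

```text
time: 32.1
tool_pos: [0.389, 0.3131, 0.0258]
tcp_rot: [0.003, 3.141, 0.0]
wrist_force: [0.6, -0.4, -0.3]
width: 0.149
grip_force: 61.1
```

```bash
python3 st.py
```

```text
t 32.25 F ex 0.4 ey 0.2 z -0.1 | pos ex -499.1 ey 14.9 z 25.9 torque [-0.01  0.01 -0.  ] [0.389  0.3131 0.0259] [3.000e-03 3.141e+00 0.000e+00] 0.147
```

>>> step_arm(
  motion=[
    [1,0,0,0.07,0],
    [1,0,0,0.12,0],
    [1,0,0,0.12,0],
  ],
)

```text
time: 32.55
tool_pos: [0.389, 0.3131, 0.0257]
tcp_rot: [-0.003, -3.141, 0.0]
wrist_force: [-3.3, -3.0, 9.9]
width: 0.149
grip_force: 62.4
```

```bash
python3 st.py
```

```text
t 32.70 F ex 2.3 ey -3.5 z 9.2 | pos ex -499.1 ey 14.9 z 25.8 torque [-0.35  0.49 -0.01] [0.389  0.3131 0.0258] [-3.000e-03 -3.141e+00  0.000e+00] 0.145
```

Contact with the floor. Release to 4.5 cm, rise, and verify.

>>> step_arm(
  motion=[
    [1,0,0,-0.1,0],
    [4.5,0,0,-0.1,0],
    [4.5,0,0,-0.1,0],
    [4.5,0,0,-0.1,0],
    [4.5,0,0,-0.1,0],
    [4.5,0,0,-3,0],
    [4.5,0,0,-7,0],
    [4.5,0,0,-12,0],
    [4.5,0,0,-12,0],
    [4.5,0,0,-12,0],
    [4.5,0,0,-12,0],
  ],
)

```text
time: 33.8
tool_pos: [0.3881, 0.3124, 0.1435]
tcp_rot: [-0.003, -3.14, 0.002]
wrist_force: [0.4, -0.5, -1.2]
width: 0.527
grip_force: 0.0
```

```bash
python3 st.py; python3 hk.py w16.npz 0.047; python3 - <<'E'
from h import *
z=np.load("w16.npz");d,K,T,p=[z[k] for k in"dKTp"]
C=cloud(d,K,T);hsv=cv2.cvtColor(p,cv2.COLOR_RGB2HSV);o=(hsv[...,0]<15)&(hsv[...,1]>150)&(hsv[...,2]>60)
m=o&(C[...,2]<.021)&(C[...,2]>.008)
M=np.c_[C[m][:,:2]-C[m][:,:2].mean(0),np.ones(m.sum())];print("plate plane",np.linalg.lstsq(M,C[m][:,2],rcond=None)[0].round(4),C[o][:,:2].min(0),C[o][:,:2].max(0))
p,d,K,T=cam("top");C=cloud(d,K,T)
for n,b in(("stand",(272,292,143,168)),("vial",(322,333,143,153)),):
    s=C[b[2]:b[3],b[0]:b[1]];k=(s[...,2]<.2)&(d[b[2]:b[3],b[0]:b[1]]>0);w=s[k];i=w[:,2].argsort()[-6:];print(n,w[i].round(3).tolist())
E
```

```text
t 33.95 F ex 0.3 ey 0.0 z -0.3 | pos ex -498.4 ey 13.6 z 142.6 torque [-0.02  0.04  0.06] [0.3877 0.3122 0.1426] [-3.000e-03 -3.139e+00  3.000e-03] 0.526
[[348.0, 166.0, 0.3654, 0.3341], [349.0, 216.0, 0.4068, 0.3357], [323.0, 242.0, 0.4296, 0.3144], [296.0, 241.0, 0.4287, 0.2917], [294.0, 167.0, 0.3662, 0.2914]]
z pct [0.015  0.0161 0.017  0.0247 0.0481]
hook top ((0.38924044370651245, 0.3135305643081665), (0.013421631418168545, 0.021451840177178383), 89.94132232666016)
plate plane [ 0.0358 -0.0029  0.0142] [0.24435021 0.29001305] [0.47958722 0.54552533]
stand [[0.447, 0.14, 0.093], [0.443, 0.143, 0.094], [0.453, 0.139, 0.094], [0.446, 0.136, 0.096], [0.44, 0.136, 0.096], [0.449, 0.145, 0.096]]
vial [[0.466, 0.006, 0.035], [0.469, -0.006, 0.036], [0.472, -0.003, 0.036], [0.466, -0.003, 0.036], [0.472, -0.0, 0.036], [0.463, -0.003, 0.037]]
```

```bash
python3 -c "
from workcell import bot
print(bot.finish_job())"
```

```text
the job is handed in; nothing more can be done
None
```

I handed the job in at about 34 s: the hanger lies flat in the steel tray, hook up, the fork is fully down in its block, and measured fork force peaked at about 12 N. The vial still stands; the ampoule was not approached or re-checked.

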